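Screw the filling cap onto the slanted neck of a detector dewar

TASK

Close the small detector dewar: set the blue screw cap square on its slanted filling neck, turn it backward under light pressure until you feel it drop into the thread start, then turn it forward until it stops fully home, and let go. Never force it: a cap that stops high up is not started, so go back and search again. Leave the jar, the beaker and the screwdriver where they are.

Things in the scene. Friction and masses are not known exactly. Their poses are not given: they have to be found in the camera images.
- cap_center (a point): Loose blue screw cap, 0.22 kg, standing rim down on the table: a round skirt 74 mm across and 37 mm high, on top an upright grip bar 66 mm long (along its x), 24 mm thick (along its y), 44 mm tall; 81 mm high in all. This point is on its axis half-way up, 40.5 mm above the rim; z points from the rim to the bar. The bar spans 3.5 mm below to 40.5 mm above this point.
- cap_rim (a point): Centre of the cap's open rim (its lower edge). The skirt is hollow, 67 mm bore, 28 mm deep, with four lugs inside, 90 degrees apart, flush with the rim, each 6 mm wide and 3.5 mm high, reaching inward to 26 mm from the axis. Nothing springs: the cap stays on the neck when released, so it may be turned in one grasp or several.
- port: Fixed steel filling neck of the dewar, leaning 27 degrees from vertical towards the dewar's front (sideways as the robot sees it). Origin on the neck's axis level with the flat crest of its thread; z points outward along the axis. Core 49 mm across. Four thread ridges, 62 mm across, each 54 degrees long, with 28 degree gaps; at each ridge's forward end an 8 degree stop rises 4 mm above the crest.
- port_tip (a point): Tip of the neck: end of its centring cone (34 mm across here), 16 mm out from the thread crest on the axis. The thread ring is set at an unknown angle about the axis, new each time and not given. Forward (tightening) is clockwise, looking at the bar from outside. Rim heights are along the neck's z from the crest: 0 when the lugs ride on the crest, +4 mm if they lie on the stops.
- thread (a point): Same point as the neck's origin. Turned backward, the lugs fall off the stops (false drop, rim to 0) or off the thread start into the gaps (rim -8 mm), where a stop blocks further turning back; at a lucky angle it falls in at once. Forward from the gaps the cap sinks 5 mm per 54 degrees to the stops, 45 to 65 degrees on: home, rim about -12 mm. Forward from the crest it jams with the rim at 0.
- dewar: The fixed cream dewar with two blue bands, a cylinder 200 mm in diameter and 180 mm high on the table, with the slanted neck on its front (-x of its frame) and a metal detector tube, 76 mm across, reaching 260 mm out at its back (+x). Origin: centre of its underside, z up.
- jar_center (a point): Bystander: closed clear sample jar, 66 mm across, 95 mm high; this point is half-way up on its axis.
- beaker_center (a point): Bystander: open white plastic beaker, 68 mm across, 85 mm high; this point is half-way up on its axis.
- driver_grip (a point): Bystander: orange-handled screwdriver, 180 mm long, lying on the table; this point is in its handle.
Not all that is in view belongs to the job. There is more than one size of the part that bears cap_center; the job needs the smallest.

How it is judged:
On the way:
1. the cap is over the neck, square to it, its rim within 16 mm of the thread crest (z of cap_center in the frame of port below 0.0565 m and distance between cap_center and port below 0.058 m and angle between the z axis of cap_center and the z axis of port, either way round below 0.15 rad), for 0.1 s.
At the end, for the whole second after the job is handed in: The cap is screwed home on the neck: its rim at least 10.5 mm below the thread crest along the neck's axis (fully home is about 12 mm, merely dropped in is 8 mm), square to the neck within 0.06 rad, released; jar, beaker and screwdriver within 20 mm of where they were (z of cap_center in the frame of port below 0.03 m and distance between cap_center and port below 0.031 m and angle between the z axis of cap_center and the z axis of port, either way round below 0.06 rad and distance of each of jar_center, beaker_center, driver_grip from where it was at the start of the episode below 0.02 m); the robot touches nothing.
It fails at once if the cap is forced: pressed or wrenched against the dewar's neck with more than 250 N of contact force (contact force between cap and dewar above 250 N).
It fails at once if a bystander is pushed more than 20 mm (distance of any of jar_center, beaker_center, driver_grip from where it was at the start of the episode above 0.02 m).
It also fails if it takes over 64 s, if anything falls off the work surface, if the arm or the gripper's body presses on something with over 40 N, if the wrist force passes 120 N, or if a joint passes its speed limit or range.

ROBOT

A 7-joint arm with a two-finger parallel gripper is mounted at the origin on the work surface. World frame = base frame: x ahead of the robot, y to its left, z up, the work surface at z = 0. Lengths are in m, angles in rad, forces in N, time in s.
With the tool pointing down it reaches from about 0.4 to 0.85 m from the base axis. Payload 4.5 kg.
Tool frame: the origin (TCP) lies on the front face of the gripper's body, between the roots of the fingers; the fingertips stand 73 mm ahead of it and the grasp point (between the pads) lies 54 mm ahead of it; z points along the fingers, y is the direction in which the jaws open and shut (so a half turn about z gives the same grasp; the last joint's range is limited). The gripper opens to 85 mm and grips with 20 to 120 N. Pads are 22 mm wide; open, the fingers measure 114 mm over their backs; the gripper's body (76 mm by 85 mm) begins 54 mm behind the grasp point. The pads swing forward as they close: fully open they stand 13 mm farther back than shut.
Start: joints at [1.352, 0.689, -0.195, 1.565, 0.157, 0.902, -0.215], TCP at [0.156, -0.605, 0.304] pointing down, gripper open.
Joint ranges: [-3.01, 3.01], [-0.46, 2.08], [-1.47, 1.51], [0.13, 2.56], [-1, 4.14], [0.04, 2.09], [-2.66, 2.66]. Speed limits (rad/s): [2.57, 2.57, 3.14, 3.14, 3.14, 3.14, 3.14].

INTERFACE

Orientations are given as a 3x3 rotation matrix whose columns are the frame's x, y, z axes.
In Python, from station import bot gives the robot as it stands.
- The arm moves only by the tool step_arm, never from a script. Its argument "series" is a list of rows, each an object of numbers: "tx", "ty", "tz": the shift along the world's x, y, z in m; "twist": the turn about the world's z in rad; "claw": the opening, from -1 (shut) to 1 (fully open). In form: [{"tx": .., "ty": .., "tz": .., "twist": .., "claw": ..}, ...]. A call has 1 to 8 rows; each row shifts and turns the commanded pose from where the row before left it; what a row does not reach is not made up. A row lasts 1/8 s, in which the tool goes at most 62.5 mm and 10.7 degrees, less where a joint would pass 70% of its speed; a pose out of reach is approached as far as the arm can. A call is refused whole if a number of a shift passes 0.0625 or a number of a turn 0.188, either way. A call with a gripper value outside its range is refused whole. The fingers move at their own pace and stop on an object; the grip force is fixed at half the most. Time passes only in rows, so rows that do not move let the fingers close. It gives the time, the measured TCP pose, the force and the opening at its end, in the units of the state.
- bot.observe(): the state, without advancing time (a new reading comes with each control period).
- bot.read_camera(name): name is "side" or "top"; returns a dict with "img" (400x640x3 uint8, blue, green, red), "fx", "fy", "cx", "cy" (pixels), "pose" (4x4, takes a point from camera to world coordinates). Camera axes: x right, y down, z forward; pixel columns grow to the right and rows downward; lengths in m; the calibration is good to about 2 mm. A picture is of the moment at which its call begins. There is no depth.
- bot.sign_off(): hands the job in, once; it reports no verdict.
Trained networks look in the newest picture that a camera, given by its name, has taken for a name from the list of things; names that differ only in an ending like _2 or _b are one class to them, and where a whole thing is asked for, a point or a joint stands for the part that bears it (a point fixed in the world has none). Each returns a list of dicts, best first, with "conf" (0 to 1); they miss things now and then, are a little off and sometimes report something else, mostly with a low value. They report only what shows in the picture. A call takes as long as a camera call. They do not tell look-alikes from the thing itself.
- bot.find_in(camera, name): "at" ([x, y, z] in m, in world coordinates, good to about 4 mm: the middle of the surface that is visible of it).
- bot.mark_of(camera, name): "at" ([x, y, z] in m, in world coordinates, good to about 4 mm: a listed point, or the origin of a listed thing).
The state is a dict: "time": time; "joint_pos": joint angles; "qd": joint speeds; "effort": joint torques, N m; "ee_pos": TCP position; "eef_rot": TCP orientation; "force": force on the tool from outside, world axes, zero at the start; "torque": the same for the moment, N m; "gripper_width": opening from 0.0 (shut) to 1.0 (fully open).
Only numpy, scipy, OpenCV 4.12 (cv2) and the standard library are available. Lean on these libraries where they do the work, as an engineer would, in place of code of your own. Each camera call takes 0.05 s, during which the arm holds its last target.

## Working session

There is one attempt and no reset: what is moved stays moved. The work goes in short steps, Python scripts to look and compute and a tool call to move; the robot and the scene stay as the last step left them, time stands still between calls to the robot, and variables do not carry over. Pictures are saved under pics/ and viewed, and the job is handed in when it is done.

Besides the shell and the picture viewer there is one more tool, called after "Call:" as name(argument=value, ...), one argument or row to a line, values as JSON. step_arm: Moves the arm, as the interface text tells. Its arguments: {"type":"object","properties":{"series":{"type":"array","items":{"type":"object","properties":{"tx":{"type":"number"},"ty":{"type":"number"},"tz":{"type":"number"},"twist":{"type":"number"},"claw":{"type":"number"}}}}},"required":["series"]}

```bash
ls; mkdir -p pics; python3 - <<'E'
from station import bot
import cv2,numpy as np
np.set_printoptions(precision=4,suppress=True)
s=bot.observe()
for k,v in s.items(): print(k,np.array(v))
for c in("side","top"):
    r=bot.read_camera(c); cv2.imwrite(f"pics/{c}0.png",r["img"]); print(c,r["fx"],r["fy"],r["cx"],r["cy"]);print(np.array(r["pose"]))
    for n in ["cap_center","cap_rim","port","port_tip","thread","dewar","jar_center","beaker_center","driver_grip"]:
        print(n,[(np.round(d["at"],4).tolist(),round(d["conf"],2)) for d in bot.mark_of(c,n)])
E
```

```text
pics
time 0.0
joint_pos [ 1.3518  0.69   -0.1945  1.5664  0.1573  0.9025 -0.2151]
qd [ 0.0008 -0.0006 -0.0005  0.0006  0.0005 -0.0004 -0.0007]
effort [ -0.0001 -53.9612  -1.2664 -15.8541   0.0091   0.0095  -0.    ]
ee_pos [ 0.1561 -0.6046  0.3031]
eef_rot [[ 0.9682  0.2502 -0.0006]
 [ 0.2502 -0.9682  0.0018]
 [-0.0002 -0.0019 -1.    ]]
force [ 0.2946 -0.1409 -0.0886]
torque [ 0.022  -0.0228  0.0672]
gripper_width 1.0010569249892778
side 373.835932530691 373.835932530691 321.2567880296637 198.43837736334794
[[ 0.9024 -0.328   0.2795  0.3643]
 [-0.4307 -0.6677  0.6071 -0.5372]
 [-0.0124 -0.6683 -0.7438  0.7106]
 [ 0.      0.      0.      1.    ]]
cap_center [([0.4959, -0.2357, 0.0432], 0.8), ([0.4864, -0.3857, 0.0579], 0.78), ([0.3565, -0.2681, 0.0513], 0.66), ([0.554, 0.1055, 0.2231], 0.5)]
cap_rim [([0.4913, -0.2366, -0.0001], 0.61)]
port [([0.5515, 0.1029, 0.2201], 0.9), ([0.6247, -0.3039, 0.0439], 0.64)]
port_tip [([0.5527, 0.097, 0.2336], 0.64), ([0.5767, 0.183, -0.003], 0.59)]
thread [([0.5551, 0.1043, 0.2222], 0.66)]
dewar [([0.5751, 0.1842, -0.0034], 0.63), ([0.5526, 0.1032, 0.
[... 254 characters left out ...]
  0.0918  0.4707]
 [-0.9997 -0.0246  0.0067 -0.0763]
 [-0.0045 -0.0919 -0.9958  1.087 ]
 [ 0.      0.      0.      1.    ]]
cap_center [([0.3598, -0.2625, 0.0568], 0.94), ([0.4984, -0.2362, 0.0397], 0.92), ([0.4877, -0.3845, 0.0585], 0.62)]
cap_rim [([0.4953, -0.3826, -0.0028], 0.82), ([0.3574, -0.2637, 0.0002], 0.61), ([0.4979, -0.2374, -0.0017], 0.56), ([0.5538, 0.0896, 0.2384], 0.29)]
port [([0.5519, 0.1027, 0.2219], 0.58)]
port_tip [([0.5509, 0.0914, 0.2424], 0.78)]
thread [([0.5567, 0.1019, 0.2226], 0.75)]
dewar [([0.4974, -0.2383, 0.036], 0.57)]
jar_center [([0.6246, -0.3006, 0.0406], 0.89)]
beaker_center [([0.6664, -0.1531, 0.0442], 0.93)]
driver_grip [([0.7541, 0.015, 0.0118], 0.78)]
```

View pics/side0.png

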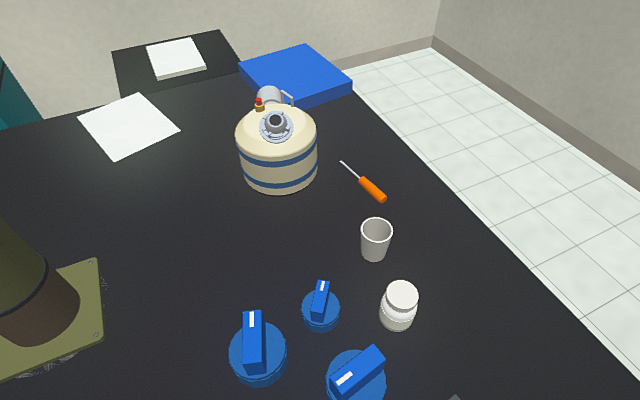

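View pics/top0.png

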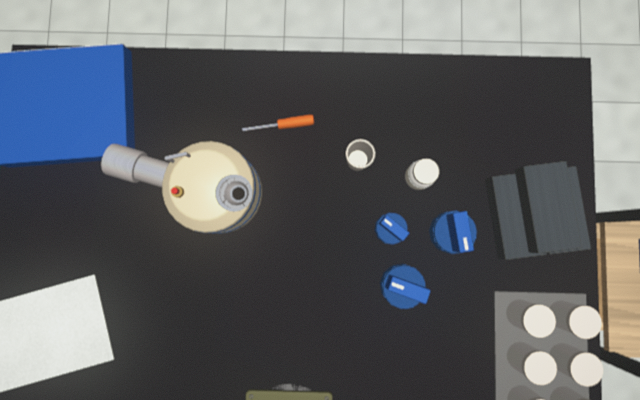

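```bash
python3 - <<'E'
import cv2,numpy as np
s=cv2.imread("pics/side0.png");t=cv2.imread("pics/top0.png")
f=lambda i,x,y,w,h,k:cv2.resize(i[y:y+h,x:x+w],(w*k,h*k),interpolation=cv2.INTER_CUBIC)
A=f(s,250,95,50,50,8);B=f(t,212,168,50,50,8)
C=f(s,290,270,66,66,6)[:200*2,:400];D=f(t,365,195,66,66,6)
C=cv2.resize(C,(300,300));D=cv2.resize(D,(300,300))
A=cv2.resize(A,(400,400));B=cv2.resize(B,(400,400))
o=np.zeros((600,800,3),np.uint8)
cv2.imwrite("pics/neck.png",np.hstack([A,B]));cv2.imwrite("pics/cap.png",np.hstack([C,D]))
E
```

```text
(no output)
```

View pics/neck.png

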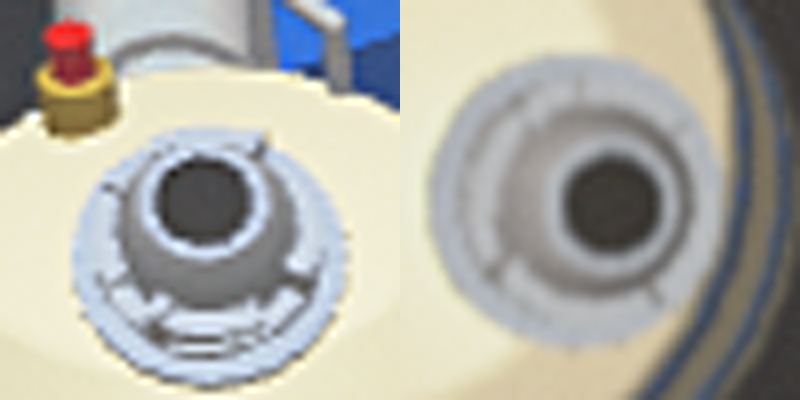

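View pics/cap.png

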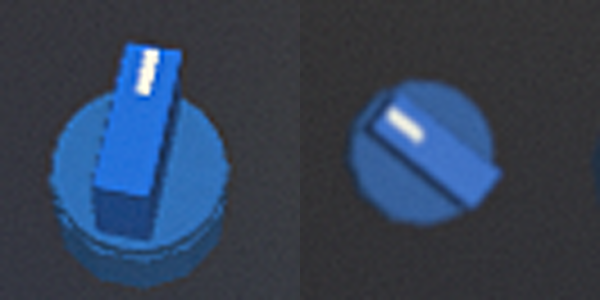

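```bash
cat > h.py <<'E'
import cv2,numpy as np
np.set_printoptions(precision=4,suppress=True)
T=dict(f=436.67663398868297,cx=322.5888510849425,cy=195.91553786800105,P=np.array([[ 0.0251,-0.9955,0.0918,0.4707],[-0.9997,-0.0246,0.0067,-0.0763],[-0.0045,-0.0919,-0.9958,1.087]]))
S=dict(f=373.835932530691,cx=321.2567880296637,cy=198.43837736334794,P=np.array([[0.9024,-0.328,0.2795,0.3643],[-0.4307,-0.6677,0.6071,-0.5372],[-0.0124,-0.6683,-0.7438,0.7106]]))
def onz(c,u,v,z):
    d=c['P'][:,:3]@np.array([(u-c['cx'])/c['f'],(v-c['cy'])/c['f'],1.]);o=c['P'][:,3]
    return o+d*(z-o[2])/d[2]
def pr(c,p):
    q=c['P'][:,:3].T@(np.asarray(p)-c['P'][:,3]); return np.array([c['cx']+c['f']*q[0]/q[2],c['cy']+c['f']*q[1]/q[2]])
E
python3 - <<'E'
from h import *
t=cv2.imread("pics/top0.png")
x0,y0=370,205
c=t[y0:250,x0:415].astype(int)
b=c[...,0]
for r in range(0,45,3): print(' '.join('%3d'%v for v in b[r,::2]))
big=cv2.resize(t[y0:250,x0:415],None,fx=4,fy=4,interpolation=cv2.INTER_CUBIC)
for th in(165,175,185,195):
    m=(big[...,0]>th).astype(np.uint8)
    cs,_=cv2.findContours(m,0,2);k=max(cs,key=cv2.contourArea);r=cv2.minAreaRect(k);bx=cv2.boxPoints(r)/4-.375+[x0,y0]
    w=np.array([onz(T,u,v,.081) for u,v in bx]);e=[w[1]-w[0],w[2]-w[1]];l=max(e,key=np.linalg.norm)
    print(th,w.mean(0),[np.linalg.norm(q) for q in e],np.degrees(np.arctan2(l[1],l[0]))%180)
E
```

```text
50  53  53  56  56  54  53  53  54  52  55  56  55  55  53  54  53  54  51  54  58  53  55
 53  52  52  51  52  53  54  53  54  55  53  53  54  52  53  57  53  56  55  55  56  53  55
 54  51  50  55  53  53  50  53  50  56  55  49  49  51  53  53  56  54  56  55  54  54  56
 54  51  52  54  53  53  67  80 124 148 158 155 153 140 111  61  53  54  54  53  56  53  54
 50  48  53  52  52  90 126 111 190 195 157 154 154 155 157 155 115  55  52  55  54  55  56
 52  55  52  58 105 129 125 206 223 204 198 188 160 154 159 153 157 137  56  54  53  52  52
 54  53  53  84 121  87 185 200 205 223 222 200 198 183 152 154 156 161 110  52  52  54  54
 53  52  54 104 157 146 107 124 188 197 205 199 198 195 198 172 157 156 149  55  53  54  54
 54  50  60 114 154 153 156 146 100 133 193 200 196 196 197 197 197 170 149  59  54  53  54
 53  53  55  82 149 157 156 156 161 143  93 139 196 199 198 197 197 197 197 154  54  55  57
 54  50  52  60 120 155 154 158 157 157 157 135  93 150 197 198 198 198 188  81  51  56  53
 54  52  54  54  69 115 156 156 155 154 157 157 155 132  98 162 201 170  63  49  55  52  53
 52  51  56  53  53  55  80 131 155 158 160 157 157 158 148 102  78  56  52  53  58  54  53
 55  51  54  54  49  53  53  55  62  71  88  97  83  60  51  51  55  55  54  51  57  57  56
 51  52  52  53  53  53  52  53  55  54  52  53  53  53  55  55  55  55  55  56  56  54  54
165 [ 0.4951 -0.2369  0.081 ] [np.float64(0.023038754110926988), np.float64(0.06395963738493395)] 52.4401397055876
175 [ 0.4949 -0.2368  0.081 ] [np.float64(0.02188986696394248), np.float64(0.06315574961108106)] 52.33544051678467
185 [ 0.4947 -0.2366  0.081 ] [np.float64(0.02068220388683018), np.float64(0.06235124101940087)] 52.10957336731599
195 [ 0.4946 -0.2365  0.081 ] [np.float64(0.018626134433662345), np.float64(0.061089233762124544)] 52.238810444906406
```

Call:
step_arm(
  series=[
    {"tx":0.04,"ty":0.043,"twist":0.08},
    {"tx":0.04,"ty":0.043,"twist":0.08},
    {"tx":0.04,"ty":0.043,"twist":0.08},
    {"tx":0.04,"ty":0.043,"twist":0.08},
    {"tx":0.04,"ty":0.043,"twist":0.08},
    {"tx":0.04,"ty":0.043,"twist":0.08},
    {"tx":0.04,"ty":0.043,"twist":0.08},
    {"tx":0.04,"ty":0.043,"twist":0.08},
  ],
)

```text
validation failed for argument at $.se...
```

Call:
step_arm(
  series=[
    {"tx":0.04,"ty":0.043,"tz":0,"twist":0.08,"claw":1},
    {"tx":0.04,"ty":0.043,"tz":0,"twist":0.08,"claw":1},
    {"tx":0.04,"ty":0.043,"tz":0,"twist":0.08,"claw":1},
    {"tx":0.04,"ty":0.043,"tz":0,"twist":0.08,"claw":1},
    {"tx":0.04,"ty":0.043,"tz":0,"twist":0.08,"claw":1},
    {"tx":0.04,"ty":0.043,"tz":0,"twist":0.08,"claw":1},
    {"tx":0.04,"ty":0.043,"tz":0,"twist":0.08,"claw":1},
    {"tx":0.04,"ty":0.043,"tz":0,"twist":0.08,"claw":1},
  ],
)

```text
time: 2.0
ee_pos: [0.4776, -0.2599, 0.3041]
eef_rot: [[0.625, 0.78, 0.001], [0.78, -0.625, -0.001], [-0.0, 0.001, -1.0]]
force: [0.5, 0.2, 0.5]
gripper_width: 0.996
```

```bash
cat >> h.py <<'E'
def st():
    from station import bot
    s=bot.observe();R=np.array(s['eef_rot'])
    print('t',round(s['time'],2),'p',np.array(s['ee_pos']),'yaw_y',np.round(np.degrees(np.arctan2(R[1,1],R[0,1])),2),'tilt',np.round(np.degrees(np.arccos(-R[2,2])),2),'F',np.round(s['force'],1),'M',np.round(s['torque'],2),'g',round(s['gripper_width'],3),'j',np.round(s['joint_pos'],2))
    return s
E
python3 -c "from h import *;st()"
```

```text
t 2.0 p [ 0.4776 -0.2599  0.3041] yaw_y -38.71 tilt 0.05 F [0.5 0.2 0.5] M [-0.1  -0.03 -0.05] g 0.996 j [ 0.62  0.59 -0.34  1.81  0.27  0.78 -0.53]
```

Call:
step_arm(
  series=[
    {"tx":0.019,"ty":0.024,"tz":-0.03,"twist":0.017,"claw":0.3},
    {"tx":0,"ty":0,"tz":-0.05,"twist":0,"claw":0.3},
    {"tx":0,"ty":0,"tz":-0.05,"twist":0,"claw":0.3},
    {"tx":0,"ty":0,"tz":-0.04,"twist":0,"claw":0.3},
    {"tx":0,"ty":0,"tz":0,"twist":0,"claw":0.3},
  ],
)

```text
time: 2.62
ee_pos: [0.4939, -0.2364, 0.1317]
eef_rot: [[0.613, 0.79, -0.005], [0.79, -0.613, 0.002], [-0.002, -0.005, -1.0]]
force: [0.3, -0.4, 0.0]
gripper_width: 0.648
```

```bash
python3 -c "
from h import *;st()
from station import bot
t=bot.read_camera('top')['img'];cv2.imwrite('pics/t1.png',cv2.resize(t[150:300,300:500],(800,600)))"
```

```text
t 2.62 p [ 0.4939 -0.2364  0.1317] yaw_y -37.84 tilt 0.33 F [ 0.3 -0.4  0. ] M [ 0.06  0.04 -0.06] g 0.648 j [ 0.48  0.86 -0.21  1.92  0.4   0.41 -0.69]
```

View pics/t1.png

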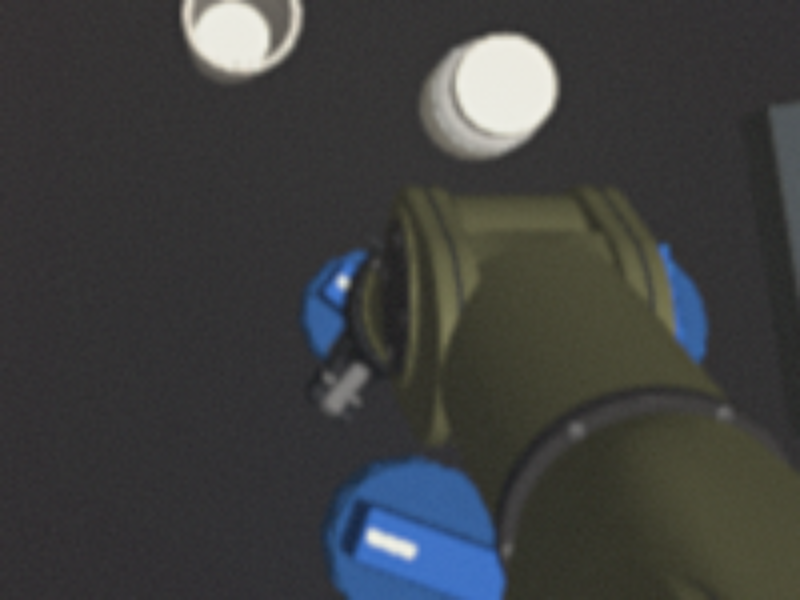

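Call:
step_arm(
  series=[
    {"tx":0.002,"ty":0,"tz":-0.018,"twist":0,"claw":0.3},
    {"tx":0,"ty":0,"tz":0,"twist":0,"claw":-1},
    {"tx":0,"ty":0,"tz":0,"twist":0,"claw":-1},
    {"tx":0,"ty":0,"tz":0,"twist":0,"claw":-1},
    {"tx":0,"ty":0,"tz":0,"twist":0,"claw":-1},
  ],
)

```text
time: 3.3
ee_pos: [0.4977, -0.2373, 0.1166]
eef_rot: [[0.614, 0.789, 0.001], [0.789, -0.614, -0.0], [0.0, 0.001, -1.0]]
force: [0.6, 0.7, 4.8]
gripper_width: 0.274
```

```bash
python3 -c "from h import *;st()"
```

```text
t 3.3 p [ 0.4977 -0.2373  0.1166] yaw_y -37.87 tilt 0.07 F [0.6 0.7 4.8] M [0.16 0.14 0.  ] g 0.274 j [ 0.47  0.89 -0.19  1.92  0.41  0.37 -0.7 ]
```

Call:
step_arm(
  series=[
    {"tx":0,"ty":0,"tz":0.03,"twist":0,"claw":-1},
    {"tx":0,"ty":0.01,"tz":0.055,"twist":0.05,"claw":-1},
    {"tx":0,"ty":0.01,"tz":0.055,"twist":0.05,"claw":-1},
    {"tx":0,"ty":0.01,"tz":0.055,"twist":0.05,"claw":-1},
    {"tx":0,"ty":0.02,"tz":0.055,"twist":0.05,"claw":-1},
    {"tx":0.01,"ty":0.02,"tz":0.03,"twist":0.05,"claw":-1},
  ],
)

```text
time: 4.05
ee_pos: [0.5071, -0.1669, 0.3987]
eef_rot: [[0.399, 0.917, 0.003], [0.917, -0.399, -0.001], [-0.0, 0.003, -1.0]]
force: [0.7, 0.1, -1.9]
gripper_width: 0.275
```

```bash
python3 - <<'E'
from h import *
s=st()
from station import bot
from scipy.optimize import least_squares
t=cv2.imread('pics/top0.png');sd=cv2.imread('pics/side0.png')
def dark(i,x,y,w,k=8):
    c=cv2.resize(i[y:y+w,x:x+w],None,fx=k,fy=k,interpolation=cv2.INTER_CUBIC);g=cv2.cvtColor(c,6)
    out=[]
    for th in(85,100,115):
        n,l,ss,ce=cv2.connectedComponentsWithStats((g<th).astype(np.uint8))
        j=1+np.argmin([np.hypot(*(q-np.array([w*k/2,w*k/2]))) for q in ce[1:]]);out.append(np.r_[(ce[j]+.5)/k-.5+[x,y],ss[j,4]/k/k])
    return np.array(out)
a=dark(t,228,183,21);b=dark(sd,265,110,21);print(a);print(b)
pa,pb=a[1,:2],b[1,:2]
r=least_squares(lambda p:np.r_[pr(T,p)-pa,pr(S,p)-pb],[.55,.1,.23]);print('tip',r.x,r.fun)
im={c:bot.read_camera(c)['img'] for c in('side','top')}
cv2.imwrite('pics/s2.png',im['side']);cv2.imwrite('pics/t2.png',im['top'])
for c in('side','top'):
    for n in ['port','port_tip','dewar','thread']:
        print(c,n,[(np.round(d["at"],4).tolist(),round(d["conf"],2)) for d in bot.mark_of(c,n)])
E
```

```text
t 4.05 p [ 0.5071 -0.1669  0.3987] yaw_y -23.51 tilt 0.17 F [ 0.7  0.1 -1.9] M [-0.06 -0.14  0.01] g 0.275 j [ 0.53  0.48 -0.47  1.7   0.25  1.02 -0.44]
[[238.1002 193.1662 103.7969]
 [238.0823 193.1507 113.6875]
 [238.073  193.1524 122.4062]]
[[274.8374 119.6234  90.1562]
 [274.8783 119.6498  96.0156]
 [274.9052 119.6611 101.    ]]
tip [0.5507 0.0951 0.236 ] [ 0.0418 -0.1436 -0.1582  0.0278]
side port []
side port_tip [([0.5516, 0.0976, 0.2334], 0.58)]
side dewar [([0.575, 0.1823, -0.0053], 0.94)]
side thread [([0.5543, 0.1029, 0.2209], 0.63)]
top port [([0.5536, 0.1001, 0.223], 0.89)]
top port_tip [([0.5516, 0.0913, 0.2374], 0.83)]
top dewar []
top thread [([0.5524, 0.1013, 0.2228], 0.77)]
```

View pics/s2.png

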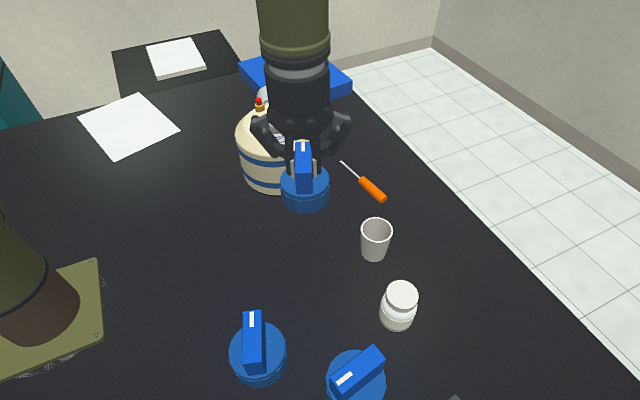

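Call:
step_arm(
  series=[
    {"tx":0.009,"ty":0.053,"tz":0,"twist":0.03,"claw":-1},
    {"tx":0.009,"ty":0.053,"tz":0,"twist":0.03,"claw":-1},
    {"tx":0.009,"ty":0.053,"tz":0,"twist":0.03,"claw":-1},
    {"tx":0.009,"ty":0.053,"tz":0,"twist":0.03,"claw":-1},
    {"tx":0.0085,"ty":0.0526,"tz":0,"twist":0.03,"claw":-1},
    {"tx":0,"ty":0,"tz":-0.015,"twist":0,"claw":-1},
    {"tx":0,"ty":0,"tz":-0.015,"twist":0,"claw":-1},
    {"tx":0,"ty":0,"tz":0,"twist":0,"claw":-1},
  ],
)

```text
time: 5.55
ee_pos: [0.5511, 0.0951, 0.364]
eef_rot: [[0.261, 0.965, -0.004], [0.965, -0.261, -0.002], [-0.003, -0.003, -1.0]]
force: [-1.1, -0.2, -1.3]
gripper_width: 0.271
```

```bash
python3 - <<'E'
from h import *
s=st()
from station import bot
im={c:bot.read_camera(c)['img'] for c in('side','top')}
a=cv2.resize(im['side'][50:200,200:350],(400,400),interpolation=2);b=cv2.resize(im['top'][120:270,170:320],(400,400),interpolation=2)
cv2.imwrite('pics/c3.png',np.hstack([a,b]))
E
```

```text
t 5.55 p [0.5511 0.0951 0.364 ] yaw_y -15.11 tilt 0.27 F [-1.1 -0.2 -1.3] M [ 0.03 -0.05 -0.02] g 0.271 j [ 0.05  0.56 -0.5   1.68  0.31  0.99 -0.83]
```

View pics/c3.png

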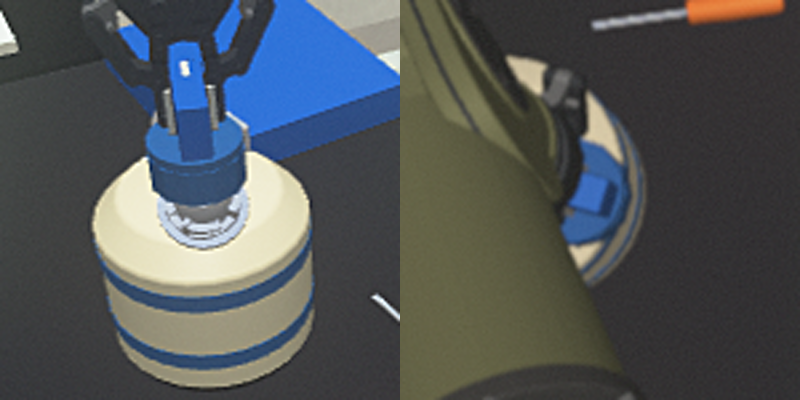

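Call:
step_arm(
  series=[
    {"tx":0.001,"ty":0.0035,"tz":-0.004,"twist":0,"claw":-1},
    {"tx":0,"ty":0,"tz":-0.004,"twist":0,"claw":-1},
    {"tx":0,"ty":0,"tz":-0.003,"twist":0,"claw":-1},
    {"tx":0,"ty":0,"tz":-0.003,"twist":0,"claw":-1},
  ],
)

```text
time: 6.15
ee_pos: [0.5529, 0.1009, 0.3519]
eef_rot: [[0.258, 0.966, 0.0], [0.966, -0.258, -0.0], [-0.0, 0.0, -1.0]]
force: [-1.0, -0.8, 8.4]
gripper_width: 0.275
```

```bash
python3 -c "from h import *;st()"
```

```text
t 6.15 p [0.5529 0.1009 0.3519] yaw_y -14.96 tilt 0.02 F [-1.  -0.8  8.4] M [-0.1   0.49  0.08] g 0.275 j [ 0.04  0.58 -0.5   1.69  0.32  0.96 -0.84]
```

Call:
step_arm(
  series=[
    {"tx":-0.0009,"ty":-0.0033,"tz":-0.002,"twist":0,"claw":-1},
    {"tx":-0.0009,"ty":-0.0033,"tz":-0.002,"twist":0,"claw":-1},
    {"tx":-0.0008,"ty":-0.003,"tz":-0.0022,"twist":0,"claw":-1},
  ],
)

```text
time: 6.52
ee_pos: [0.5513, 0.0948, 0.3485]
eef_rot: [[0.256, 0.967, 0.006], [0.967, -0.256, 0.006], [0.007, 0.004, -1.0]]
force: [-2.5, 3.0, 12.0]
gripper_width: 0.275
```

```bash
python3 -c "from h import *;st()"
```

```text
t 6.53 p [0.5513 0.0948 0.3485] yaw_y -14.83 tilt 0.48 F [-2.5  3.  12. ] M [1.3  0.63 0.12] g 0.275 j [ 0.05  0.58 -0.5   1.71  0.33  0.93 -0.83]
```

Call:
step_arm(
  series=[
    {"tx":-0.0009,"ty":-0.0032,"tz":-0.0023,"twist":0,"claw":-1},
    {"tx":-0.0008,"ty":-0.003,"tz":-0.0025,"twist":0,"claw":-1},
    {"tx":-0.0008,"ty":-0.003,"tz":-0.0027,"twist":0,"claw":-1},
  ],
)

```text
time: 6.9
ee_pos: [0.5486, 0.0846, 0.3407]
eef_rot: [[0.257, 0.967, 0.005], [0.967, -0.257, 0.004], [0.005, 0.004, -1.0]]
force: [-1.7, 1.4, 12.7]
gripper_width: 0.274
```

```bash
python3 - <<'E'
from h import *
s=st()
from station import bot
im={c:bot.read_camera(c)['img'] for c in('side','top')}
a=cv2.resize(im['side'][50:200,200:350],(400,400),interpolation=2);b=cv2.resize(im['top'][120:270,170:320],(400,400),interpolation=2)
cv2.imwrite('pics/c4.png',np.hstack([a,b]))
E
```

```text
t 6.9 p [0.5486 0.0846 0.3407] yaw_y -14.87 tilt 0.36 F [-1.7  1.4 12.7] M [1.2  0.55 0.05] g 0.274 j [ 0.07  0.58 -0.5   1.73  0.33  0.91 -0.83]
```

View pics/c4.png

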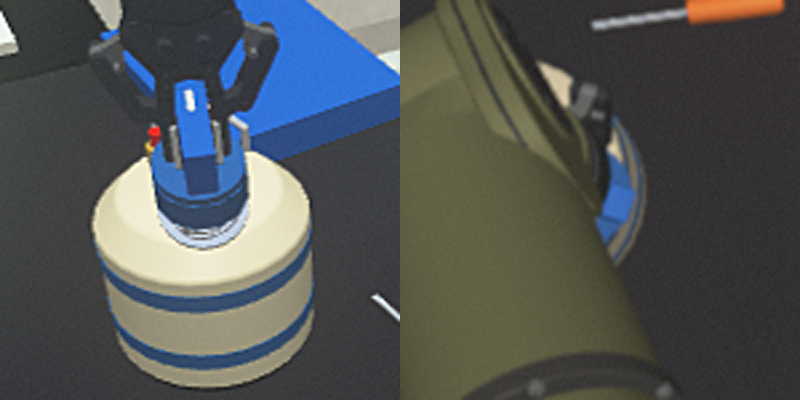

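Call:
step_arm(
  series=[
    {"tx":-0.001,"ty":-0.003,"tz":-0.003,"twist":0,"claw":-1},
    {"tx":-0.0008,"ty":-0.003,"tz":-0.003,"twist":0,"claw":-1},
    {"tx":-0.0008,"ty":-0.0025,"tz":-0.003,"twist":0,"claw":-1},
  ],
)

```text
time: 7.38
ee_pos: [0.5462, 0.0755, 0.3314]
eef_rot: [[0.257, 0.966, 0.005], [0.966, -0.257, 0.003], [0.005, 0.004, -1.0]]
force: [-1.8, 0.1, 10.9]
gripper_width: 0.274
```

```bash
python3 - <<'E'
from h import *
s=st()
from station import bot
im={c:bot.read_camera(c)['img'] for c in('side','top')}
a=cv2.resize(im['side'][50:200,200:350],(400,400),interpolation=2);b=cv2.resize(im['top'][120:270,170:320],(400,400),interpolation=2)
cv2.imwrite('pics/c5.png',np.hstack([a,b]))
print(bot.mark_of('side','cap_center')[:2],bot.mark_of('side','cap_rim')[:2])
E
```

```text
t 7.38 p [0.5462 0.0755 0.3314] yaw_y -14.9 tilt 0.35 F [-1.8  0.1 10.9] M [0.99 0.17 0.15] g 0.274 j [ 0.08  0.59 -0.49  1.75  0.34  0.88 -0.82]
[{'at': [0.5483, 0.0846, 0.2623], 'conf': 0.91}, {'at': [0.4861, -0.3878, 0.0552], 'conf': 0.67}] [{'at': [0.5515, 0.0992, 0.2212], 'conf': 0.62}]
```

View pics/c5.png

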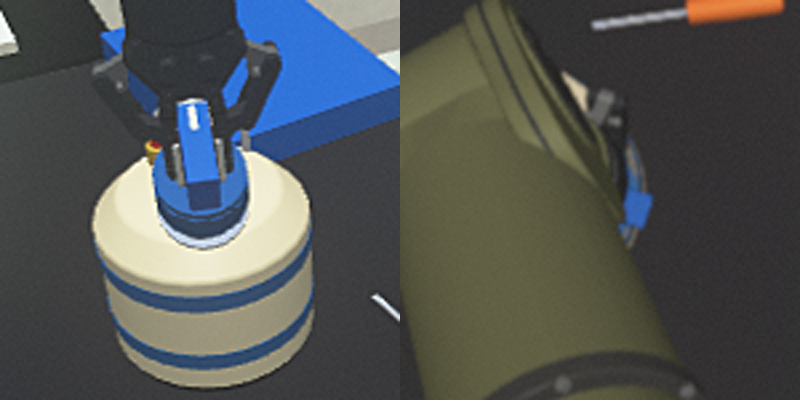

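Call:
step_arm(
  series=[
    {"tx":-0.0006,"ty":-0.002,"tz":-0.002,"twist":0,"claw":-1},
    {"tx":0,"ty":0,"tz":-0.002,"twist":0,"claw":-1},
  ],
)

```text
time: 7.82
ee_pos: [0.5459, 0.0724, 0.3287]
eef_rot: [[0.258, 0.966, 0.006], [0.966, -0.258, 0.001], [0.003, 0.005, -1.0]]
force: [-5.6, -4.5, 30.2]
gripper_width: 0.273
```

```bash
python3 -c "from h import *;st()"
```

```text
t 7.83 p [0.5459 0.0724 0.3287] yaw_y -14.97 tilt 0.34 F [-5.6 -4.5 30.2] M [0.16 1.48 0.25] g 0.273 j [ 0.08  0.59 -0.49  1.76  0.35  0.88 -0.82]
```

Call:
step_arm(
  series=[
    {"tx":0,"ty":0,"tz":0.0015,"twist":0.05,"claw":-1},
    {"tx":0,"ty":0,"tz":0,"twist":0.05,"claw":-1},
    {"tx":0,"ty":0,"tz":0,"twist":0.05,"claw":-1},
  ],
)

```text
time: 8.2
ee_pos: [0.5492, 0.0711, 0.3298]
eef_rot: [[0.113, 0.993, 0.013], [0.994, -0.113, 0.001], [0.003, 0.013, -1.0]]
force: [5.8, -2.6, 9.1]
gripper_width: 0.271
```

```bash
python3 -c "from h import *;st()"
```

```text
t 8.2 p [0.5492 0.0711 0.3298] yaw_y -6.52 tilt 0.74 F [ 5.8 -2.6  9.1] M [-0.61 -1.72 -0.75] g 0.271 j [ 0.11  0.59 -0.53  1.75  0.38  0.89 -0.7 ]
```

Call:
step_arm(
  series=[
    {"tx":0,"ty":0,"tz":0,"twist":0,"claw":-0.3},
    {"tx":0,"ty":0,"tz":0,"twist":0,"claw":-0.3},
  ],
)

```text
time: 8.45
ee_pos: [0.5441, 0.0717, 0.3265]
eef_rot: [[0.111, 0.994, -0.001], [0.994, -0.111, -0.0], [-0.0, -0.001, -1.0]]
force: [0.2, 1.0, -1.1]
gripper_width: 0.344
```

```bash
cat >> h.py <<'E'
def look(fn):
    from station import bot
    im=bot.read_camera('side')['img']
    cv2.imwrite('pics/'+fn,cv2.resize(im[75:150,225:325],(800,600),interpolation=2))
    for n in('cap_center','cap_rim'): print(n,[(np.round(d["at"],4).tolist(),round(d["conf"],2)) for d in bot.mark_of('side',n) if d['at'][2]>.15])
E
python3 -c "from h import *;st();look('c6.png')"
```

```text
t 8.45 p [0.5441 0.0717 0.3265] yaw_y -6.37 tilt 0.05 F [ 0.2  1.  -1.1] M [ 0.01 -0.01  0.02] g 0.344 j [ 0.11  0.6  -0.53  1.76  0.38  0.89 -0.7 ]
cap_center [([0.5446, 0.0814, 0.2609], 0.81)]
cap_rim [([0.5507, 0.0996, 0.2193], 0.62)]
```

View pics/c6.png

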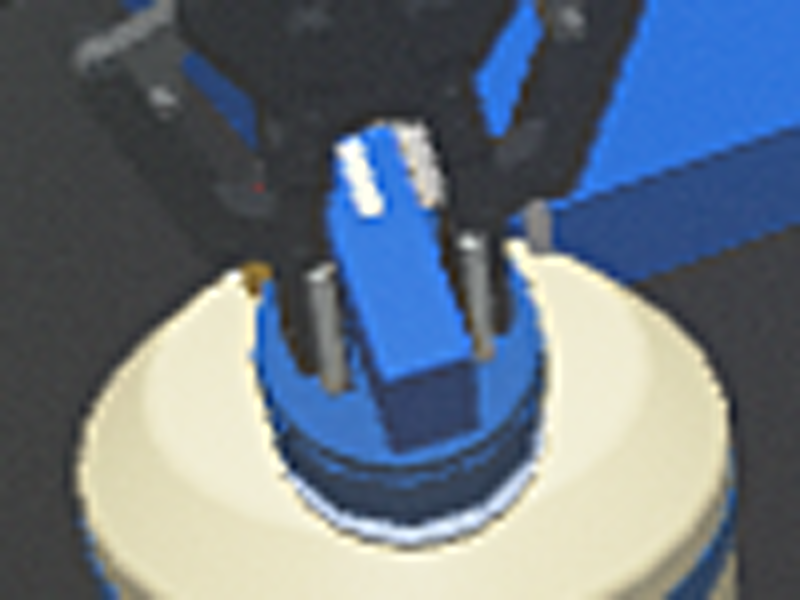

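Call:
step_arm(
  series=[
    {"tx":0,"ty":0,"tz":0,"twist":0.12,"claw":-0.3},
    {"tx":0,"ty":0,"tz":0,"twist":0.12,"claw":-0.3},
    {"tx":0,"ty":0,"tz":0,"twist":0.12,"claw":-0.25},
    {"tx":0,"ty":0,"tz":0,"twist":0.0,"claw":-0.25},
  ],
)

```text
time: 9.1
ee_pos: [0.5459, 0.0702, 0.327]
eef_rot: [[-0.244, 0.97, 0.003], [0.97, 0.244, -0.001], [-0.002, 0.002, -1.0]]
force: [2.8, -3.4, 1.8]
gripper_width: 0.375
```

```bash
python3 -c "from h import *;st();look('c7.png')"
```

```text
t 9.1 p [0.5459 0.0702 0.327 ] yaw_y 14.13 tilt 0.16 F [ 2.8 -3.4  1.8] M [-0.77 -0.85 -0.23] g 0.375 j [ 0.17  0.62 -0.63  1.75  0.45  0.92 -0.41]
cap_center [([0.5459, 0.0792, 0.2594], 0.56)]
cap_rim [([0.5492, 0.0979, 0.2186], 0.7)]
```

View pics/c7.png

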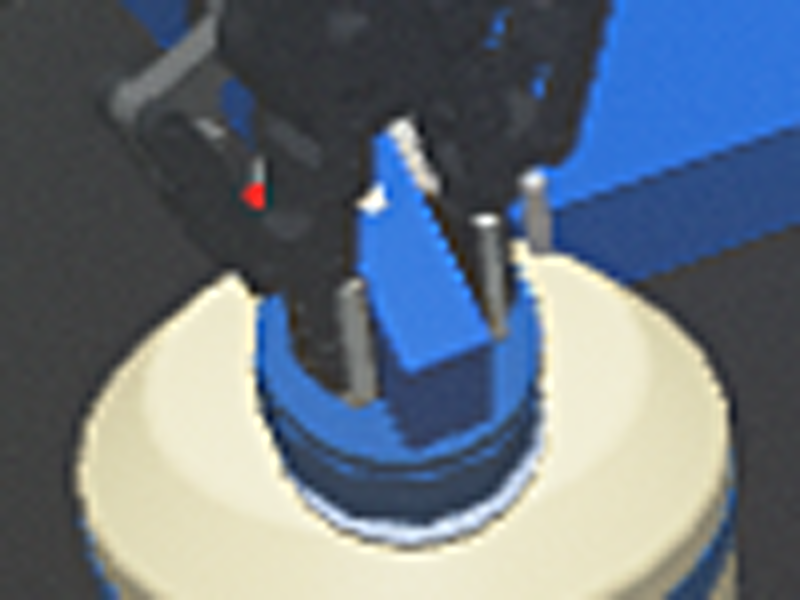

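```bash
cat >> h.py <<'E'
PORT=np.array([.5525,.1021,.2217]);LA=np.radians(15);UU=np.array([-np.sin(LA),-np.cos(LA),0]);L=np.radians(27)
N=UU*np.sin(L)+np.array([0,0,np.cos(L)]);AX=np.array([np.cos(LA),-np.sin(LA),0]);VV=np.cross(N,AX)  # AX,VV,N
def overlay(src,fn,rs,ox=225,oy=75):
    im=cv2.imread('pics/'+src)
    cols={4:(0,0,255),0:(0,255,0),-8:(255,0,255),-12:(0,255,255)}
    for r in rs:
        th=np.linspace(0,2*np.pi,90)
        for h,R in((0,.037),(.037,.037)):
            pts=[pr(S,PORT+N*(r/1000+h)+R*(np.cos(t)*AX+np.sin(t)*VV)) for t in th]
            pts=((np.array(pts)-[ox,oy]+.5)*8-.5).astype(int)
            cv2.polylines(im,[pts],True,cols[r],1)
    cv2.imwrite('pics/'+fn,im)
E
python3 -c "
from h import *
overlay('c7.png','o7.png',(4,0,-8))"
```

```text
(no output)
```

View pics/o7.png

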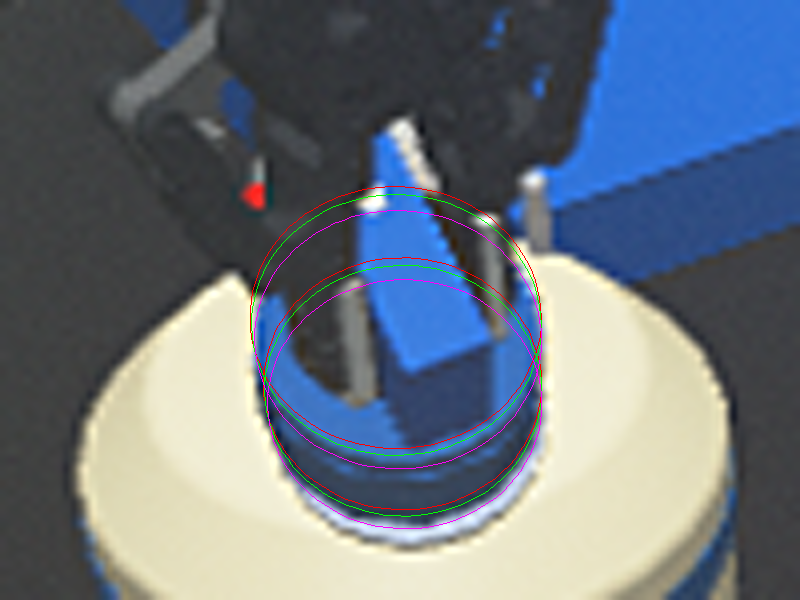

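Call:
step_arm(
  series=[
    {"tx":0,"ty":0.004,"tz":0,"twist":0.1,"claw":-0.2},
    {"tx":0,"ty":0,"tz":0,"twist":0.12,"claw":-0.2},
    {"tx":0,"ty":0,"tz":0,"twist":0.12,"claw":-0.2},
    {"tx":0,"ty":0,"tz":0,"twist":0.0,"claw":-0.2},
  ],
)

```text
time: 9.75
ee_pos: [0.548, 0.0764, 0.3284]
eef_rot: [[-0.554, 0.833, 0.009], [0.833, 0.554, 0.004], [-0.002, 0.01, -1.0]]
force: [7.9, 0.2, 3.2]
gripper_width: 0.397
```

```bash
python3 -c "from h import *;st();look('c8.png')"
```

```text
t 9.75 p [0.548  0.0764 0.3284] yaw_y 33.62 tilt 0.57 F [7.9 0.2 3.2] M [ 0.08 -1.9  -0.36] g 0.397 j [ 0.21  0.64 -0.73  1.75  0.51  0.95 -0.14]
cap_center [([0.5469, 0.0862, 0.2614], 0.69)]
cap_rim [([0.553, 0.1016, 0.2159], 0.91)]
```

View pics/c8.png

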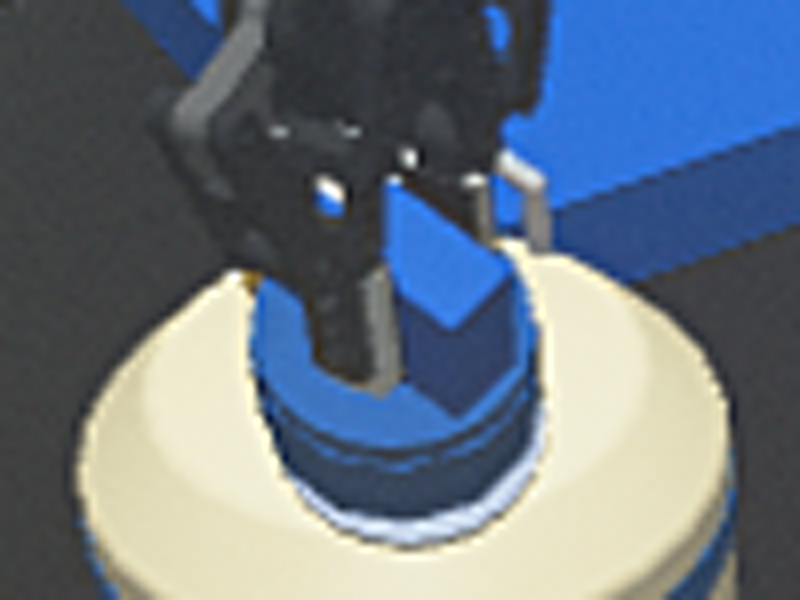

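Call:
step_arm(
  series=[
    {"tx":-0.001,"ty":0,"tz":0,"twist":0,"claw":-0.05},
    {"tx":0,"ty":0,"tz":0,"twist":0.0,"claw":-0.05},
    {"tx":0,"ty":0,"tz":0,"twist":0.14,"claw":-0.1},
    {"tx":0,"ty":0,"tz":0,"twist":0.14,"claw":-0.1},
    {"tx":0,"ty":0,"tz":0,"twist":0.0,"claw":-0.1},
  ],
)

```text
time: 10.52
ee_pos: [0.5486, 0.0763, 0.329]
eef_rot: [[-0.762, 0.648, 0.012], [0.648, 0.762, 0.005], [-0.007, 0.012, -1.0]]
force: [10.6, -1.0, 4.0]
gripper_width: 0.449
```

```bash
python3 -c "from h import *;st();look('c9.png')"
```

```text
t 10.53 p [0.5486 0.0763 0.329 ] yaw_y 49.62 tilt 0.76 F [10.6 -1.   4. ] M [ 0.04 -2.54 -0.62] g 0.449 j [ 0.25  0.66 -0.81  1.74  0.57  0.97  0.09]
cap_center [([0.5525, 0.0847, 0.2536], 0.69)]
cap_rim [([0.5456, 0.1029, 0.2144], 0.81)]
```

View pics/c9.png

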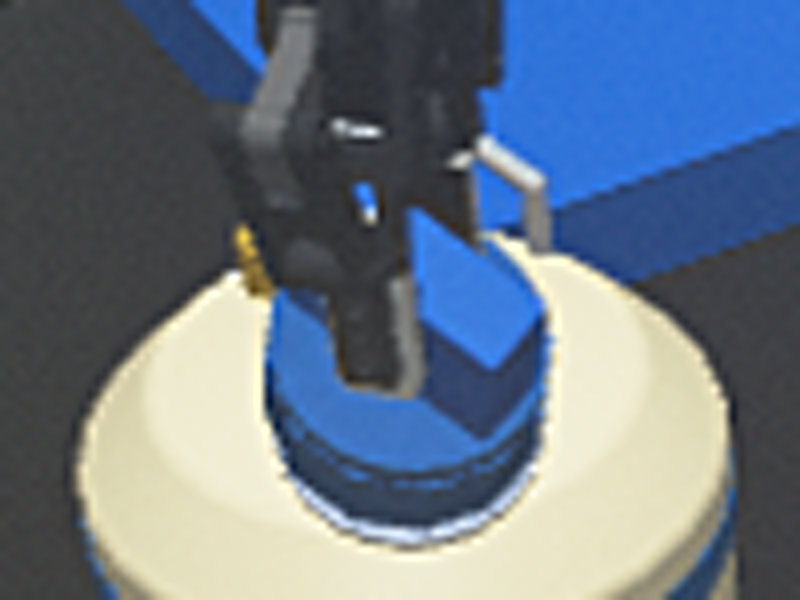

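Call:
step_arm(
  series=[
    {"tx":0,"ty":0,"tz":0.0,"twist":-0.15,"claw":0.0},
    {"tx":0,"ty":0,"tz":0,"twist":-0.05,"claw":0.0},
    {"tx":0,"ty":0,"tz":0,"twist":0,"claw":0.0},
  ],
)

```text
time: 11.05
ee_pos: [0.5433, 0.0762, 0.3268]
eef_rot: [[-0.621, 0.784, -0.0], [0.784, 0.621, 0.0], [0.0, 0.0, -1.0]]
force: [1.2, 0.4, 1.8]
gripper_width: 0.503
```

```bash
python3 -c "from h import *;st();look('c10.png');overlay('c10.png','o10.png',(0,-8))"
```

```text
t 11.05 p [0.5433 0.0762 0.3268] yaw_y 38.4 tilt 0.02 F [1.2 0.4 1.8] M [ 0.03 -0.27 -0.01] g 0.503 j [ 0.22  0.64 -0.75  1.75  0.53  0.96 -0.07]
cap_center [([0.5515, 0.0797, 0.2522], 0.72)]
cap_rim [([0.5541, 0.1045, 0.2113], 0.72)]
```

View pics/o10.png

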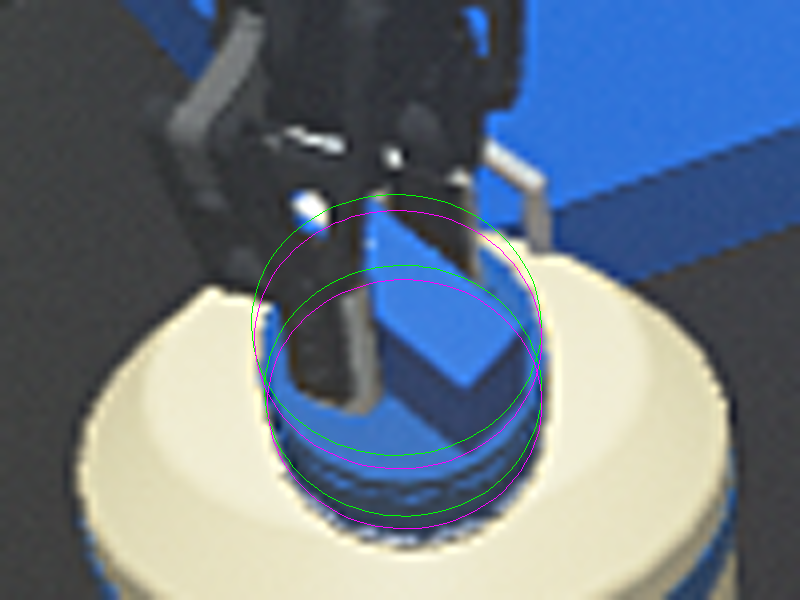

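Call:
step_arm(
  series=[
    {"tx":0.001,"ty":0,"tz":0,"twist":-0.14,"claw":-0.1},
    {"tx":0,"ty":0,"tz":0,"twist":-0.14,"claw":-0.15},
    {"tx":0,"ty":0,"tz":-0.001,"twist":-0.14,"claw":-0.2},
    {"tx":0,"ty":0,"tz":-0.001,"twist":-0.14,"claw":-0.2},
    {"tx":0,"ty":0,"tz":0,"twist":0,"claw":-0.2},
  ],
)

```text
time: 11.82
ee_pos: [0.5442, 0.0763, 0.3247]
eef_rot: [[-0.112, 0.994, -0.0], [0.994, 0.112, 0.0], [0.0, -0.0, -1.0]]
force: [1.1, 1.9, 0.8]
gripper_width: 0.396
```

```bash
python3 -c "from h import *;st();look('c11.png')"
```

```text
t 11.82 p [0.5442 0.0763 0.3247] yaw_y 6.4 tilt 0.03 F [1.1 1.9 0.8] M [ 0.34 -0.16  0.07] g 0.396 j [ 0.13  0.61 -0.59  1.76  0.42  0.9  -0.53]
cap_center []
cap_rim [([0.5527, 0.1004, 0.212], 0.97)]
```

View pics/c11.png

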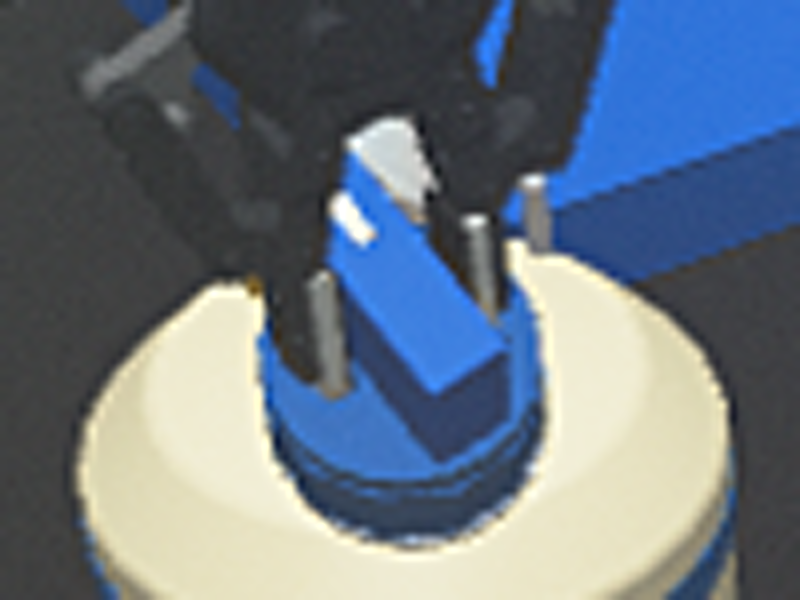

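Call:
step_arm(
  series=[
    {"tx":0.001,"ty":0,"tz":0,"twist":-0.14,"claw":-0.25},
    {"tx":0,"ty":0,"tz":0,"twist":-0.14,"claw":-0.28},
    {"tx":0,"ty":0,"tz":0,"twist":-0.14,"claw":-0.3},
    {"tx":0,"ty":0,"tz":0,"twist":-0.1,"claw":-0.3},
    {"tx":0,"ty":0,"tz":0,"twist":0,"claw":-0.3},
  ],
)

```text
time: 12.6
ee_pos: [0.5451, 0.0751, 0.3243]
eef_rot: [[0.398, 0.917, -0.002], [0.917, -0.398, -0.001], [-0.002, -0.001, -1.0]]
force: [-0.2, 0.6, -0.5]
gripper_width: 0.348
```

```bash
python3 -c "from h import *;st();look('c12.png')"
```

```text
t 12.6 p [0.5451 0.0751 0.3243] yaw_y -23.44 tilt 0.11 F [-0.2  0.6 -0.5] M [-0.02  0.02  0.08] g 0.348 j [ 0.05  0.59 -0.44  1.76  0.32  0.87 -0.95]
cap_center [([0.5444, 0.0863, 0.2517], 0.71)]
cap_rim [([0.5512, 0.103, 0.2097], 0.55)]
```

View pics/c12.png

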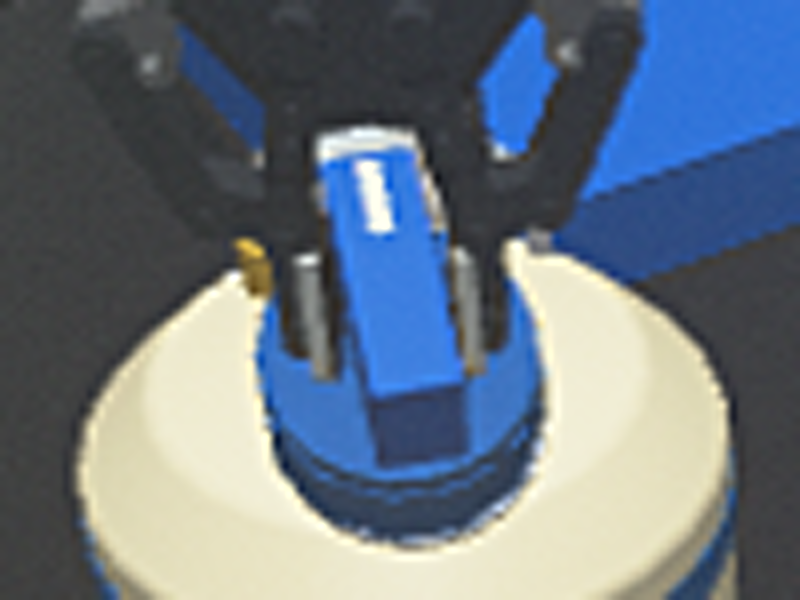

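Call:
step_arm(
  series=[
    {"tx":0,"ty":0,"tz":0,"twist":-0.12,"claw":-0.32},
    {"tx":0,"ty":0,"tz":0,"twist":-0.12,"claw":-0.32},
    {"tx":0,"ty":0,"tz":0,"twist":0,"claw":-0.32},
  ],
)

```text
time: 13.12
ee_pos: [0.545, 0.0764, 0.3245]
eef_rot: [[0.603, 0.798, -0.001], [0.798, -0.603, 0.001], [-0.0, -0.001, -1.0]]
force: [-0.9, 1.8, -0.2]
gripper_width: 0.34
```

```bash
python3 -c "from h import *;st();look('c13.png')"
```

```text
t 13.12 p [0.545  0.0764 0.3245] yaw_y -37.1 tilt 0.07 F [-0.9  1.8 -0.2] M [0.66 0.44 0.23] g 0.34 j [ 0.01  0.58 -0.38  1.76  0.27  0.85 -1.14]
cap_center [([0.5521, 0.0873, 0.2493], 0.86)]
cap_rim [([0.553, 0.1019, 0.2109], 0.67)]
```

View pics/c13.png

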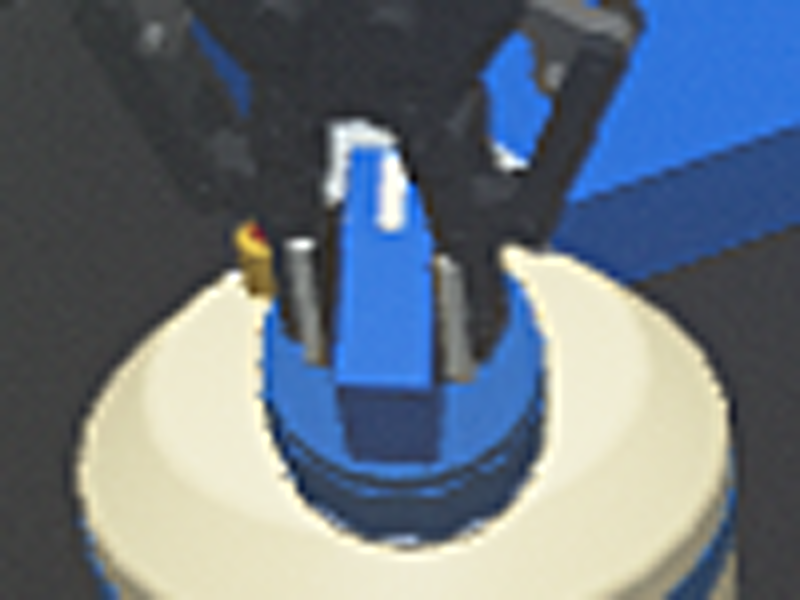

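Call:
step_arm(
  series=[
    {"tx":0,"ty":0,"tz":0,"twist":-0.1,"claw":-0.32},
    {"tx":0,"ty":0,"tz":0,"twist":-0.1,"claw":-0.32},
    {"tx":0,"ty":0,"tz":0,"twist":0,"claw":-0.32},
  ],
)

```text
time: 13.65
ee_pos: [0.5439, 0.0779, 0.3248]
eef_rot: [[0.748, 0.664, -0.003], [0.664, -0.748, 0.002], [-0.001, -0.004, -1.0]]
force: [-4.3, 3.4, 3.8]
gripper_width: 0.343
```

```bash
python3 -c "from h import *;st();look('c14.png')"
```

```text
t 13.65 p [0.5439 0.0779 0.3248] yaw_y -48.41 tilt 0.21 F [-4.3  3.4  3.8] M [1.75 1.64 1.09] g 0.343 j [-0.03  0.57 -0.32  1.76  0.23  0.84 -1.3 ]
cap_center [([0.5496, 0.0898, 0.251], 0.89)]
cap_rim [([0.5505, 0.1044, 0.2111], 0.56)]
```

View pics/c14.png

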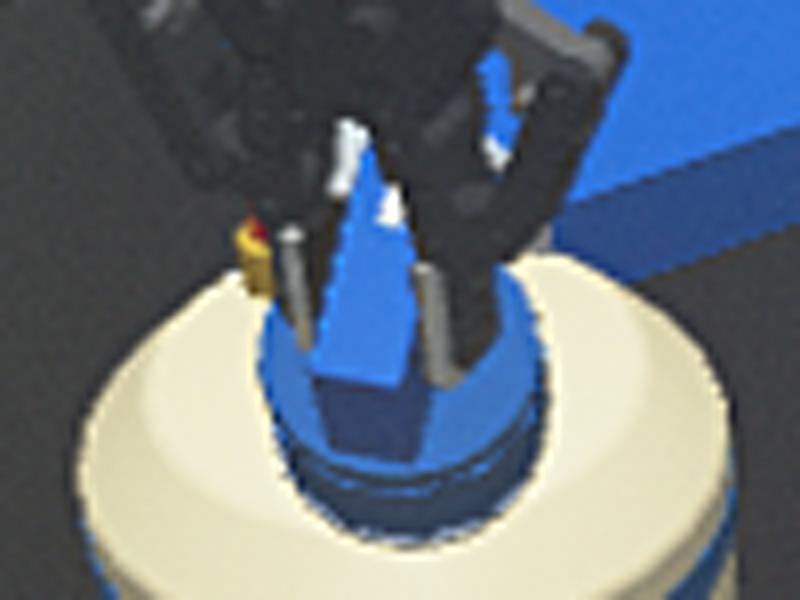

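Call:
step_arm(
  series=[
    {"tx":0,"ty":0,"tz":0,"twist":-0.1,"claw":-0.28},
    {"tx":0,"ty":0,"tz":0,"twist":-0.05,"claw":-0.28},
    {"tx":0,"ty":0,"tz":0,"twist":0,"claw":-0.28},
  ],
)

```text
time: 14.18
ee_pos: [0.5425, 0.0774, 0.3244]
eef_rot: [[0.836, 0.549, -0.007], [0.549, -0.836, -0.001], [-0.006, -0.003, -1.0]]
force: [-6.3, 2.4, 6.5]
gripper_width: 0.368
```

```bash
python3 -c "from h import *;st();look('c15.png')"
```

```text
t 14.18 p [0.5425 0.0774 0.3244] yaw_y -56.67 tilt 0.39 F [-6.3  2.4  6.5] M [1.3  2.46 2.44] g 0.368 j [-0.06  0.57 -0.28  1.77  0.2   0.84 -1.41]
cap_center [([0.549, 0.0907, 0.2503], 0.59)]
cap_rim [([0.5546, 0.1061, 0.2113], 0.69)]
```

View pics/c15.png

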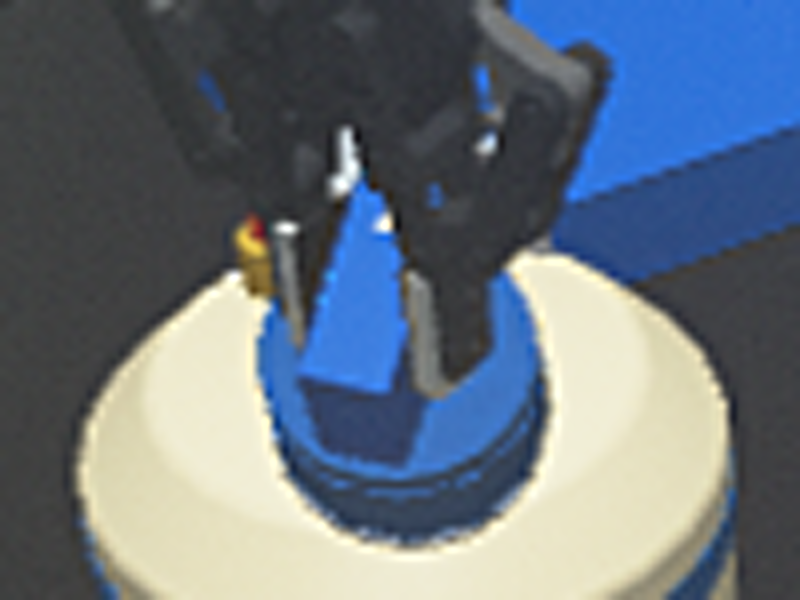

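Call:
step_arm(
  series=[
    {"tx":0,"ty":0,"tz":0,"twist":0.15,"claw":-0.1},
    {"tx":0.001,"ty":0,"tz":0,"twist":0.05,"claw":0.2},
    {"tx":0,"ty":0,"tz":0.02,"twist":0,"claw":0.3},
    {"tx":0,"ty":0,"tz":0.05,"twist":0,"claw":0.3},
    {"tx":-0.02,"ty":-0.03,"tz":0.05,"twist":0,"claw":0.3},
    {"tx":-0.03,"ty":-0.05,"tz":0.02,"twist":0,"claw":0.3},
    {"tx":-0.03,"ty":-0.05,"tz":0,"twist":0,"claw":0.3},
  ],
)

```text
time: 15.2
ee_pos: [0.4667, -0.0565, 0.4667]
eef_rot: [[0.718, 0.696, 0.005], [0.696, -0.718, -0.002], [0.003, 0.005, -1.0]]
force: [1.2, -1.2, -1.1]
gripper_width: 0.649
```

```bash
python3 -c "
from h import *;st();look('c16.png');overlay('c16.png','o16.png',(-8,-12))
from station import bot
t=bot.read_camera('top')['img'];cv2.imwrite('pics/t16.png',t)
for n in('cap_center','cap_rim'): print(n,[(np.round(d['at'],4).tolist(),round(d['conf'],2)) for d in bot.mark_of('top',n) if d['at'][2]>.15])
a=cv2.imread('pics/c16.png');cv2.imwrite('pics/cc16.png',np.hstack([cv2.resize(a,(533,400))[:,67:467],cv2.resize(t[168:218,212:262],(400,400),interpolation=2)]))"
```

```text
t 15.2 p [ 0.4667 -0.0565  0.4667] yaw_y -45.86 tilt 0.33 F [ 1.2 -1.2 -1.1] M [-0.06 -0.06 -0.  ] g 0.649 j [ 0.28  0.3  -0.36  1.75  0.12  1.1  -0.92]
cap_center [([0.5513, 0.0871, 0.2484], 0.67)]
cap_rim [([0.5536, 0.1037, 0.2092], 0.64)]
cap_center [([0.5522, 0.086, 0.2449], 0.68)]
cap_rim []
```

View pics/o16.png

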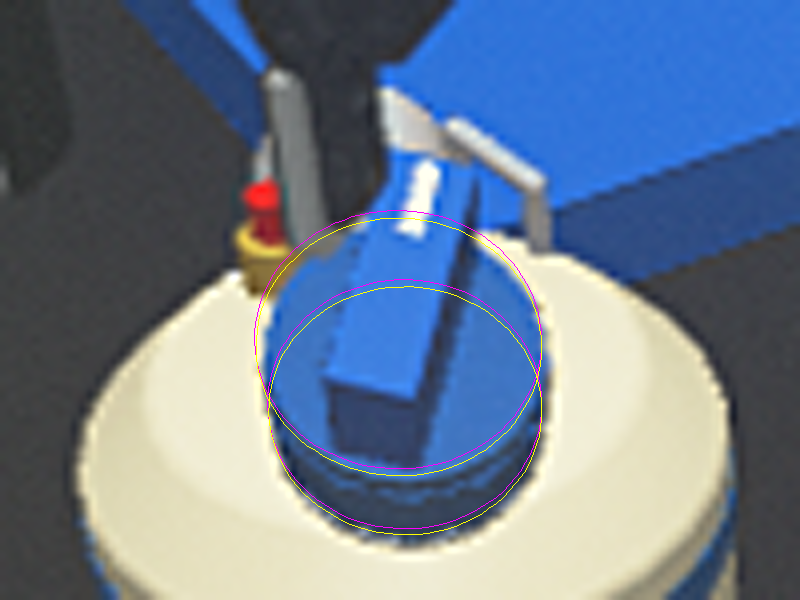

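View pics/cc16.png

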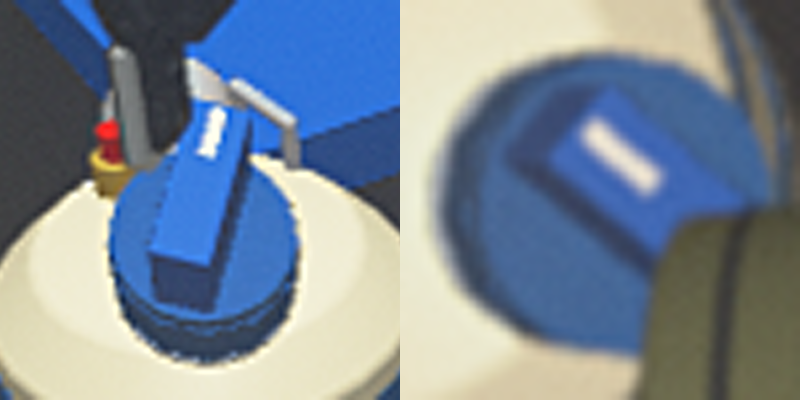

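Call:
step_arm(
  series=[
    {"tx":-0.03,"ty":-0.05,"tz":0,"twist":0,"claw":0.3},
    {"tx":-0.03,"ty":-0.05,"tz":0,"twist":0,"claw":0.3},
    {"tx":-0.02,"ty":-0.05,"tz":0,"twist":0,"claw":0.3},
    {"tx":0,"ty":0,"tz":0,"twist":0,"claw":0.3},
  ],
)

```text
time: 16.0
ee_pos: [0.3856, -0.2075, 0.4644]
eef_rot: [[0.722, 0.692, -0.001], [0.692, -0.722, -0.002], [-0.002, 0.0, -1.0]]
force: [1.0, 1.7, -0.1]
gripper_width: 0.644
```

```bash
python3 -c "
from h import *;st();look('c17.png')
from station import bot
s=bot.read_camera('side')['img'];t=bot.read_camera('top')['img'];cv2.imwrite('pics/t17.png',t);cv2.imwrite('pics/s17.png',s)
for n in('cap_center','cap_rim'): print(n,[(np.round(d['at'],4).tolist(),round(d['conf'],2)) for d in bot.mark_of('top',n) if d['at'][2]>.15])
cv2.imwrite('pics/cc17.png',np.hstack([cv2.resize(s[85:145,245:305],(400,400),interpolation=2),cv2.resize(t[168:218,212:262],(400,400),interpolation=2)]))"
```

```text
t 16.0 p [ 0.3856 -0.2075  0.4644] yaw_y -46.24 tilt 0.11 F [ 1.   1.7 -0.1] M [ 0.07 -0.05  0.03] g 0.644 j [ 0.61  0.25 -0.29  1.83  0.08  1.07 -0.52]
cap_center [([0.5478, 0.0893, 0.2496], 0.59)]
cap_rim [([0.5542, 0.1003, 0.2099], 0.76)]
cap_center [([0.5488, 0.0821, 0.2454], 0.92)]
cap_rim [([0.5567, 0.1028, 0.2104], 0.57)]
```

View pics/cc17.png

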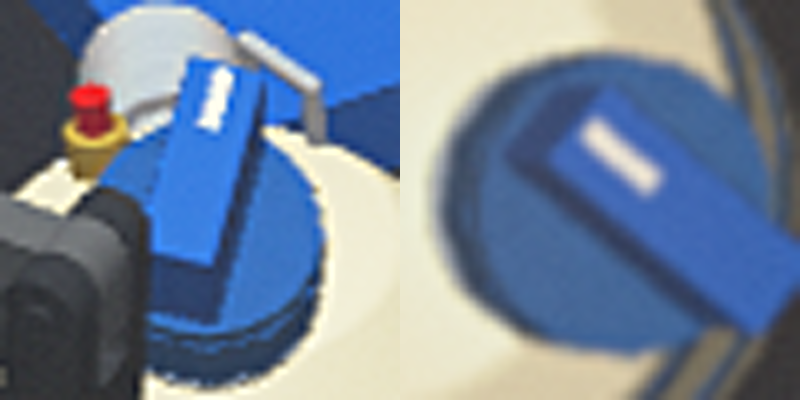

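```bash
cat > fit.py <<'E'
from h import *
from scipy.optimize import least_squares
from scipy.spatial.transform import Rotation as Ro
B0=np.c_[AX,VV,N]
def fit(sd,tp):
    loc=np.array([[33,12,40.5],[33,-12,40.5],[-33,-12,40.5],[-33,12,40.5]])/1000 # order TL,TR,BR,BL to be matched w/ phi guess
    best=None
    def pose(x):
        return PORT+B0@(x[:3]/1000), B0@Ro.from_rotvec([x[3],x[4],0]).as_matrix()@Ro.from_rotvec([0,0,x[5]]).as_matrix()
    def res(x):
        c,R=pose(x);P=c+loc@R.T
        return np.r_[np.ravel([pr(S,p) for p in P]-sd),np.ravel([pr(T,p) for p in P]-tp)]
    for g in np.radians(range(0,360,30)):
        for fl in(1,):
            r=least_squares(res,[0,0,30,0,0,g],loss='soft_l1')
            if best is None or r.cost<best.cost: best=r
    x=best.x
    print('lat mm',x[:2],'center h',x[2],'r',x[2]-40.5,'tilt deg',np.degrees(x[3:5]),'phi',np.degrees(x[5])%180,'cost',best.cost);print(res(x).reshape(-1,2).round(2).tolist())
    return x
E
python3 - <<'E'
from fit import *
sd=np.array([[392,150],[478,175],[413,402],[328,380]])/8+[225-.44,75-.44]
tp=np.array([[150,170],[207,88],[400,268],[345,330]])/8+[212-.44,168-.44]
fit(sd,tp); fit(sd,tp[[1,0,3,2]])
E
```

```text
lat mm [-4.7132  3.6924] center h 25.067538582062916 r -15.432461417937084 tilt deg [8.7426 8.6746] phi 67.51669691757635 cost 5.372985518043456
[[-0.75, -0.9], [0.06, -0.1], [-0.26, 1.63], [-1.46, 0.58], [-0.66, -1.51], [-0.29, -1.19], [0.68, -1.05], [0.62, 1.06]]
lat mm [-32.8458  14.5801] center h 80.39266194241237 r 39.892661942412374 tilt deg [-109.7519 -222.4108] phi 65.66103153832597 cost 34.85105194978075
[[7.81, -0.67], [-6.7, 0.45], [-9.41, 0.5], [4.73, -0.25], [-0.27, 1.45], [0.17, -5.78], [-0.05, -1.46], [0.09, 3.88]]
```

```bash
python3 -c "
from h import *
t=cv2.imread('pics/t17.png');s=cv2.imread('pics/s17.png')
cv2.imwrite('pics/tz.png',cv2.resize(t[168:213,212:272],(800,600),interpolation=2))
cv2.imwrite('pics/sz.png',cv2.resize(s[85:145,245:325],(800,600),interpolation=2))"
```

```text
(no output)
```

View pics/tz.png

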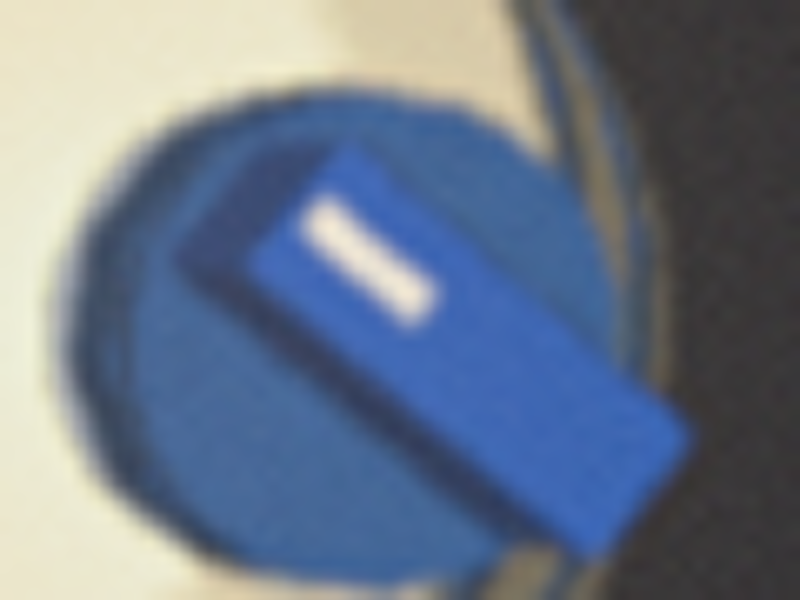

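View pics/sz.png

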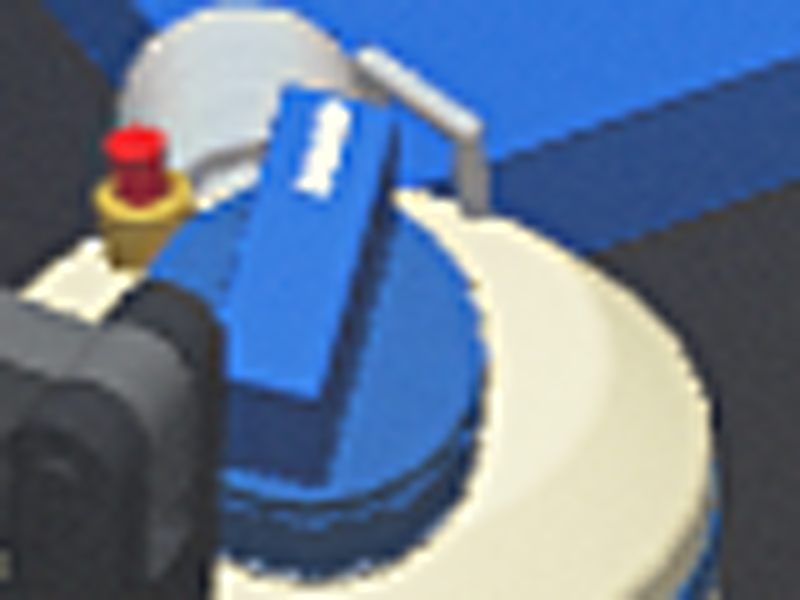

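```bash
python3 - <<'E'
from fit import *
sd=np.array([[273.05,93.05],[284.2,96.05],[276.35,124.75],[265.6,122.1]])
tp=(np.array([[248,260],[350,145],[692,437],[595,555]])+.5)/13.333+[212-.5,168-.5]
x=fit(sd,tp)
loc=np.array([[33,12,40.5],[33,-12,40.5],[-33,-12,40.5],[-33,12,40.5]])/1000
# triangulate each
W=[]
for a,b in zip(sd,tp):
    r=least_squares(lambda p:np.r_[pr(S,p)-a,pr(T,p)-b],[.55,.09,.27]);W.append(r.x);print(((r.x-PORT)@B0*1000).round(1),r.fun.round(2))
W=np.array(W);m=W.mean(0);print('top center local',((m-PORT)@B0*1000).round(1),'r',((m-PORT)@N*1000-81).round(1))
print(np.linalg.norm(W[1]-W[0]),np.linalg.norm(W[2]-W[1]))
nn=np.cross((W[0]+W[1]-W[2]-W[3]),(W[0]+W[3]-W[1]-W[2]));nn/=np.linalg.norm(nn);nn*=np.sign(nn[2]);print(nn,N,np.degrees(np.arccos(nn@N)))
def res(y):
    R=B0@Ro.from_rotvec([0,0,y[1]]).as_matrix();P=PORT+N*y[0]/1000+loc@R.T
    return np.r_[np.ravel([pr(S,p) for p in P]-sd),np.ravel([pr(T,p) for p in P]-tp)]
r=least_squares(res,[28,x[5]]);print('constrained r',r.x[0]-40.5,np.degrees(r.x[1])%180,r.fun.reshape(-1,2).round(2).tolist())
E
```

```text
lat mm [-0.0711 -1.5704] center h 26.83746099727477 r -13.662539002725229 tilt deg [2.054  2.9028] phi 67.88990626597736 cost 1.9362793529282376
[[-0.18, -0.21], [0.38, -0.09], [0.1, 0.56], [-1.16, 0.08], [-0.55, 0.26], [-0.1, -1.18], [0.5, -0.57], [0.15, 0.54]]
[ 3.8 31.3 68.8] [ 0.12 -0.02 -0.03  0.11]
[24.  22.4 67.8] [-0.33  0.06  0.09 -0.29]
[ -0.1 -37.2  66.7] [-0.34  0.06  0.09 -0.32]
[-20.  -28.8  66.6] [-0.35  0.06  0.09 -0.33]
top center local [ 1.9 -3.1 67.5] r -13.5
0.0220771527716503 0.06433697745038588
[-0.1167 -0.4671  0.8765] [-0.1175 -0.4385  0.891 ] 1.8380278484175196
constrained r -14.750775680009728 67.99246647985431 [[-1.36, -0.85], [-0.83, -1.13], [-1.08, -0.75], [-2.3, -0.87], [-2.76, 0.81], [-2.1, -0.65], [-1.21, -0.07], [-1.82, 1.04]]
```

```bash
python3 - <<'E'
from fit import *
# offset calibrate from c16 at r=-12,phi=68 ; front corners
loc=np.array([[33,12,40.5],[33,-12,40.5],[-33,-12,40.5],[-33,12,40.5]])/1000
def pj(r,ph):
    R=B0@Ro.from_rotvec([0,0,np.radians(ph)]).as_matrix();P=PORT+N*(.0405+r/1000)+loc@R.T
    return np.array([(pr(S,p)-[225-.44,75-.44])*8 for p in P]).round(0)
print('c16',pj(-12,68).tolist())
for ph in (110,120,125,130,135,140,145): print(ph,pj(-8,ph)[2:].tolist())
E
```

```text
c16 [[376.0, 135.0], [470.0, 157.0], [405.0, 390.0], [309.0, 368.0]]
110 [[497.0, 341.0], [410.0, 382.0]]
120 [[512.0, 323.0], [434.0, 377.0]]
125 [[518.0, 313.0], [446.0, 373.0]]
130 [[523.0, 303.0], [458.0, 368.0]]
135 [[527.0, 292.0], [468.0, 363.0]]
140 [[530.0, 281.0], [479.0, 356.0]]
145 [[532.0, 270.0], [488.0, 349.0]]
```

View pics/c10.png

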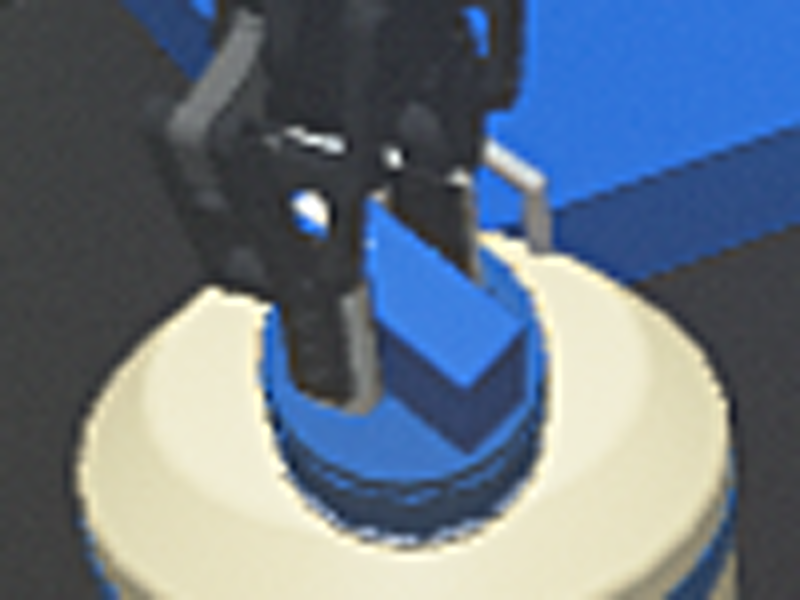

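Call:
step_arm(
  series=[
    {"tx":0.0266,"ty":0.0474,"tz":0,"twist":0.03,"claw":0.15},
    {"tx":0.0266,"ty":0.0474,"tz":0,"twist":0.03,"claw":0.15},
    {"tx":0.0266,"ty":0.0474,"tz":0,"twist":0.03,"claw":0.15},
    {"tx":0.0266,"ty":0.0474,"tz":0,"twist":0.03,"claw":0.15},
    {"tx":0.0266,"ty":0.0474,"tz":0,"twist":0.04,"claw":0.15},
    {"tx":0.0266,"ty":0.0474,"tz":0,"twist":0.03,"claw":0.15},
    {"tx":0,"ty":0,"tz":-0.04,"twist":0,"claw":0.15},
    {"tx":0,"ty":0,"tz":0,"twist":0,"claw":0.15},
  ],
)

```text
time: 17.35
ee_pos: [0.5447, 0.0806, 0.4221]
eef_rot: [[0.572, 0.82, -0.007], [0.821, -0.572, -0.002], [-0.005, -0.005, -1.0]]
force: [0.2, -1.1, -0.4]
gripper_width: 0.577
```

```bash
python3 -c "from h import *;st()"
```

```text
t 17.35 p [0.5447 0.0806 0.4221] yaw_y -34.86 tilt 0.4 F [ 0.2 -1.1 -0.4] M [-0.03 -0.01 -0.04] g 0.577 j [ 0.03  0.48 -0.42  1.61  0.21  1.1  -1.05]
```

Call:
step_arm(
  series=[
    {"tx":0,"ty":-0.004,"tz":-0.035,"twist":0,"claw":0.1},
    {"tx":0,"ty":0,"tz":-0.035,"twist":0,"claw":0.1},
    {"tx":0,"ty":0,"tz":-0.025,"twist":0,"claw":0.1},
    {"tx":0,"ty":0,"tz":0,"twist":0,"claw":-0.2},
    {"tx":0,"ty":0,"tz":0,"twist":0,"claw":-0.28},
  ],
)

```text
time: 17.98
ee_pos: [0.5471, 0.0761, 0.3315]
eef_rot: [[0.574, 0.819, 0.003], [0.819, -0.574, 0.0], [0.002, 0.002, -1.0]]
force: [0.0, 0.3, 1.0]
gripper_width: 0.363
```

```bash
python3 -c "from h import *;st();look('c18.png')"
```

```text
t 17.98 p [0.5471 0.0761 0.3315] yaw_y -35.05 tilt 0.17 F [0.  0.3 1. ] M [ 0.05 -0.01 -0.03] g 0.363 j [ 0.02  0.57 -0.39  1.75  0.27  0.87 -1.11]
cap_center [([0.55, 0.0878, 0.2494], 0.81)]
cap_rim [([0.5509, 0.105, 0.2086], 0.96)]
```

View pics/c18.png

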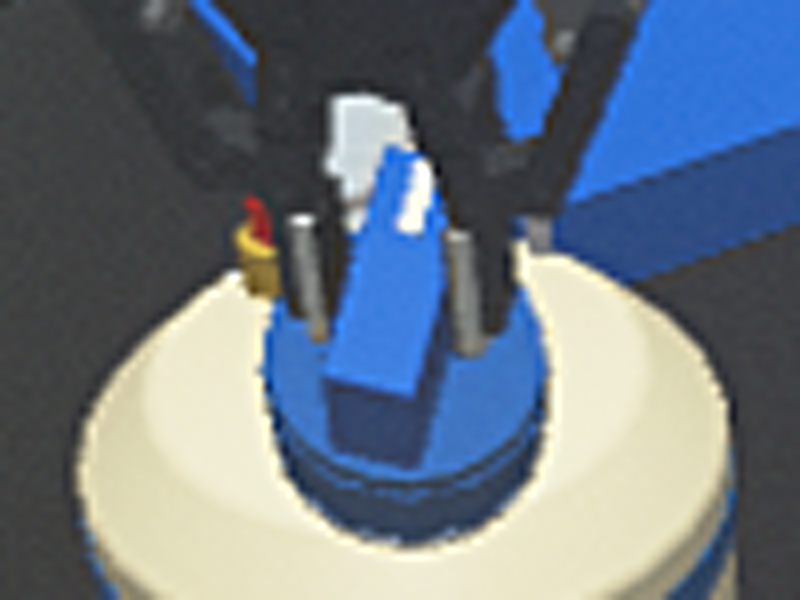

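Call:
step_arm(
  series=[
    {"tx":-0.001,"ty":0,"tz":-0.004,"twist":-0.1,"claw":-0.28},
    {"tx":0,"ty":0,"tz":0,"twist":-0.1,"claw":-0.28},
    {"tx":0,"ty":0,"tz":0,"twist":-0.08,"claw":-0.28},
    {"tx":0,"ty":0,"tz":0,"twist":-0.0,"claw":-0.28},
  ],
)

```text
time: 18.62
ee_pos: [0.5432, 0.076, 0.3264]
eef_rot: [[0.776, 0.631, -0.004], [0.631, -0.776, -0.002], [-0.004, -0.001, -1.0]]
force: [-4.1, -0.8, 4.9]
gripper_width: 0.363
```

```bash
python3 -c "from h import *;st();look('c19.png')"
```

```text
t 18.62 p [0.5432 0.076  0.3264] yaw_y -50.91 tilt 0.24 F [-4.1 -0.8  4.9] M [-0.2   1.42  0.66] g 0.363 j [-0.04  0.57 -0.31  1.76  0.22  0.85 -1.33]
cap_center [([0.5488, 0.086, 0.248], 0.58)]
cap_rim [([0.5539, 0.1046, 0.2097], 0.89)]
```

View pics/c19.png

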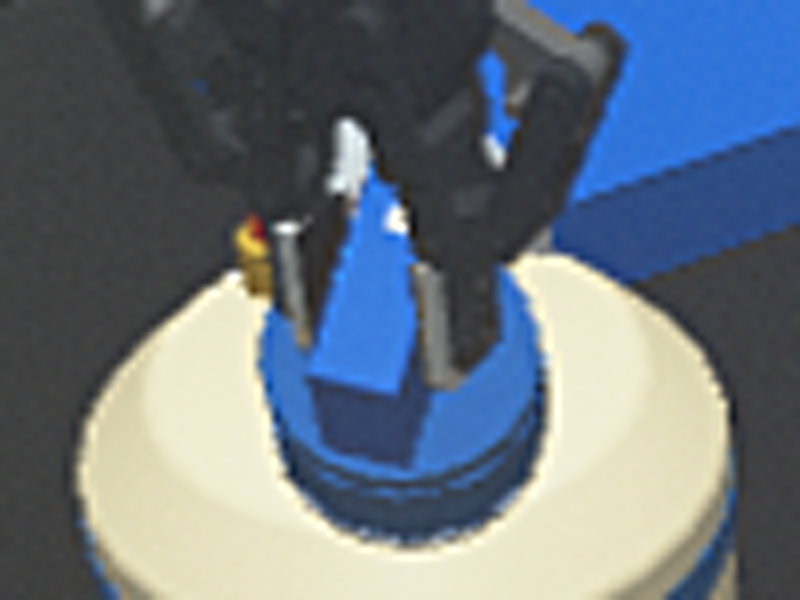

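Call:
step_arm(
  series=[
    {"tx":0,"ty":0,"tz":0,"twist":-0.08,"claw":-0.28},
    {"tx":0,"ty":0,"tz":0,"twist":-0.03,"claw":-0.28},
    {"tx":0,"ty":0,"tz":0,"twist":0,"claw":-0.28},
  ],
)

```text
time: 19.15
ee_pos: [0.5418, 0.0759, 0.3264]
eef_rot: [[0.838, 0.546, -0.007], [0.546, -0.838, -0.004], [-0.008, -0.001, -1.0]]
force: [-7.4, -2.3, 8.5]
gripper_width: 0.361
```

```bash
python3 -c "from h import *;st()"
```

```text
t 19.15 p [0.5418 0.0759 0.3264] yaw_y -56.92 tilt 0.44 F [-7.4 -2.3  8.5] M [-0.23  2.39  1.97] g 0.361 j [-0.06  0.57 -0.27  1.77  0.2   0.84 -1.42]
```

Call:
step_arm(
  series=[
    {"tx":0,"ty":0,"tz":0,"twist":0,"claw":0.1},
    {"tx":0.001,"ty":0,"tz":0,"twist":0,"claw":0.3},
    {"tx":0,"ty":0,"tz":0.0,"twist":0,"claw":0.4},
    {"tx":0,"ty":0,"tz":0.04,"twist":0,"claw":0.4},
    {"tx":0,"ty":0,"tz":0.05,"twist":0,"claw":0.4},
    {"tx":-0.03,"ty":-0.045,"tz":0.02,"twist":0,"claw":0.4},
    {"tx":-0.03,"ty":-0.05,"tz":0.02,"twist":0,"claw":0.4},
    {"tx":-0.03,"ty":-0.05,"tz":0,"twist":0,"claw":0.4},
  ],
)

```text
time: 20.15
ee_pos: [0.4561, -0.0704, 0.4573]
eef_rot: [[0.842, 0.539, 0.005], [0.539, -0.842, -0.001], [0.004, 0.003, -1.0]]
force: [0.5, -0.1, -0.5]
gripper_width: 0.698
```

Call:
step_arm(
  series=[
    {"tx":-0.04,"ty":-0.02,"tz":0.03,"twist":0,"claw":0.4},
    {"tx":-0.04,"ty":-0.02,"tz":0.03,"twist":0,"claw":0.4},
    {"tx":0,"ty":-0.05,"tz":0.03,"twist":0,"claw":0.4},
    {"tx":0,"ty":-0.05,"tz":0,"twist":0,"claw":0.4},
    {"tx":0,"ty":0,"tz":0,"twist":0,"claw":0.4},
  ],
)

```text
time: 20.78
ee_pos: [0.3754, -0.2128, 0.5458]
eef_rot: [[0.846, 0.533, 0.0], [0.533, -0.846, -0.002], [-0.001, 0.002, -1.0]]
force: [-0.1, -0.2, 0.7]
gripper_width: 0.706
```

```bash
python3 -c "
from h import *;st();look('c20.png')
from station import bot
s=bot.read_camera('side')['img'];t=bot.read_camera('top')['img'];cv2.imwrite('pics/t20.png',t);cv2.imwrite('pics/s20.png',s)
for n in('cap_center','cap_rim','jar_center','beaker_center','driver_grip'): print(n,[(np.round(d['at'],4).tolist(),round(d['conf'],2)) for d in bot.mark_of('top',n)][:3])
cv2.imwrite('pics/tz20.png',cv2.resize(t[168:213,212:272],(800,600),interpolation=2))"
```

```text
t 20.77 p [ 0.3754 -0.2128  0.5458] yaw_y -57.82 tilt 0.1 F [-0.1 -0.2  0.7] M [ 0.09  0.03 -0.01] g 0.706 j [ 0.55  0.18 -0.18  1.67  0.03  1.29 -0.64]
cap_center [([0.5499, 0.0879, 0.2511], 0.64)]
cap_rim [([0.5506, 0.1036, 0.2105], 0.56)]
cap_center [([0.487, -0.3841, 0.0551], 0.91), ([0.5495, 0.0875, 0.2405], 0.8), ([0.3588, -0.2639, 0.0551], 0.72)]
cap_rim [([0.5555, 0.1049, 0.2104], 0.65), ([0.3608, -0.2645, -0.003], 0.62)]
jar_center [([0.6269, -0.3032, 0.0433], 0.88)]
beaker_center [([0.6673, -0.1504, 0.042], 0.7)]
driver_grip [([0.754, 0.0144, 0.013], 0.62)]
```

View pics/c20.png

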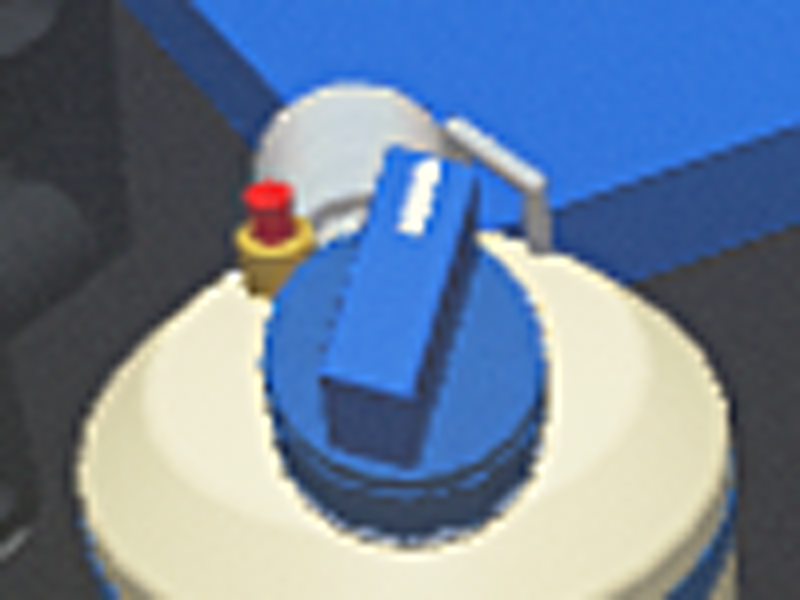

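View pics/tz20.png

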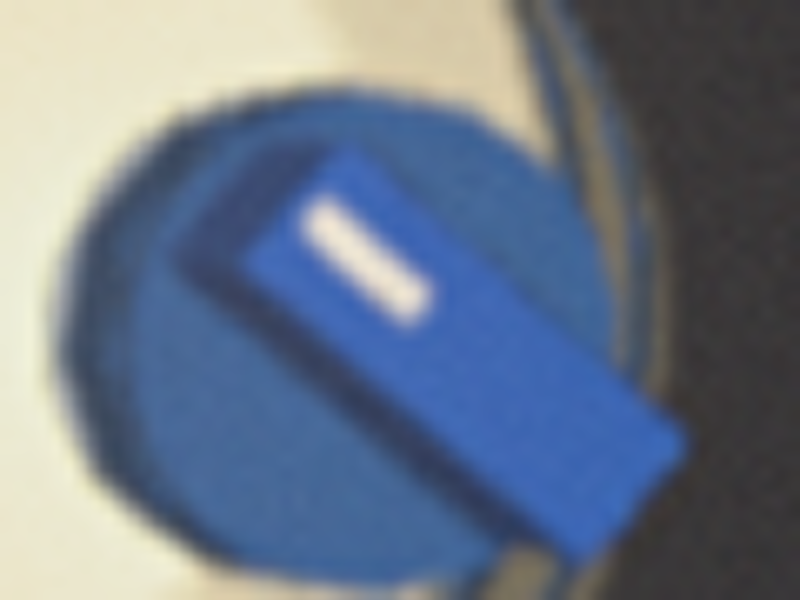

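```bash
python3 -c "
from station import bot
print(bot.sign_off())"
```

```text
the job is handed in; nothing more can be done
None
```

I screwed the smallest blue cap home on the slanted neck, let go and handed the job in at about 21 s. No verdict came back.

**Placing:** I tilted the cap square to the neck by pivoting its rim on the crest, with at most about 30 N at the wrist.

**Thread start:** I turned it backward with loosely closed jaws. It dropped about 8 mm and then blocked, which is the thread start.

**Tightening:** I turned it forward about 58° until it stopped hard, at 2.0 to 2.4 N m. A second tightening after regrasping moved it only about 1°, so the stop is real.

**Last checks:**
- **Rim depth:** measured between the two tightenings. Triangulating the grip bar's top corners put the rim about 13.5 mm below the crest. A constrained fit gave 14.7 mm with larger residuals. The networks gave about 10 and 12.7 mm. All of this agrees with home (about 12 mm) rather than merely dropped in (8 mm), but one reading fell short of the 10.5 mm limit. I did not refit the depth after the second tightening.
- **Squareness:** about 2° off the neck, within measurement noise and under the 3.4° limit.
- **Bystanders:** jar, beaker and screwdriver were within a few mm of their first measured positions.
- **Arm:** clear of everything when I handed in.

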